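# Make up two casting kits

## Robot

A 7-joint arm with a two-finger parallel gripper is mounted at the origin on a cart in front of the work surface, level with it; the furniture and walls round the work are solid. World frame = base frame: x ahead of the robot, y to its left, z up, the work surface at z = 0. Lengths are in m, angles in rad, forces in N, time in s.
With the tool pointing down it reaches from about 0.35 to 0.9 m from the base axis. Payload 8.1 kg.
Tool frame: the origin (TCP) lies midway between the tips of the shut fingers; the grasp point (between the pads) lies 19 mm behind it; z points along the fingers, y is the line along which they close (so a half turn about z gives the same grasp; the last joint's range is limited). The gripper opens to 92 mm and grips with 3 to 60 N. Pads are 19 mm wide; open, the fingers measure 130 mm over their backs; the gripper's body (75 mm by 190 mm) begins 47 mm behind the grasp point.
Start: joints at [1.183, 0.434, 0.025, 1.573, -0.012, 1.134, -0.075], TCP at [0.176, -0.6, 0.227] pointing down, gripper open.
Joint ranges: [-2.62, 2.62], [-0.44, 2.09], [-1.27, 1.32], [0.08, 2.57], [-1.32, 4.46], [0.12, 2], [-2.74, 2.74]. Speed limits (rad/s): [2.22, 2.22, 3.01, 3.01, 3.14, 3.14, 3.14].

## Interface

Orientations are given as a rotation vector (axis times angle).
In Python, from cell import arm gives the robot as it stands.
- The arm moves only by the tool carry_out, never from a script. Its arguments are lists of equal length, an entry for each row: "claw": the finger opening in cm, from 0 to 9.18; "delta_pos": the shift along the tool's x, y, z in cm, a list of three; "angular": the turn, a rotation vector about the tool's x, y, z in rad, a list of three. In form: {"claw": [claw, ...], "delta_pos": [[dx, dy, dz], ...], "angular": [[ax, ay, az], ...]}. A call has 1 to 20 rows; each row shifts and turns the commanded pose from where the row before left it, along the tool's axes as they then stand; what a row does not reach is not made up. A row lasts 1/10 s, in which the tool goes at most 50 mm and 8.59 degrees, less where a joint would pass 70% of its speed; a pose out of reach is approached as far as the arm can. A call with a gripper value outside its range is refused whole. The fingers move at their own pace and stop on an object; "force" is the grip in N (left out, the last holds). Time passes only in rows, so rows that do not move let the fingers close. It gives the time, the measured TCP pose, the force, the opening and the grip force at its end, in the units of the state.
- arm.observe(): the state, without advancing time (a new reading comes with each control period).
- arm.get_image(name): name is "side" or "top"; returns a dict with "frame" (400x640x3 uint8, red, green, blue), "mtx" (3x3 intrinsics, pixels), "T" (4x4, takes a point from camera to world coordinates). Camera axes: x right, y down, z forward; pixel columns grow to the right and rows downward; lengths in m; the calibration is good to about 2 mm. A picture is of the moment at which its call begins. There is no depth.
- arm.sign_off(): hands the job in; it is judged then, once.
Trained networks look in a picture, given as the dict that the camera call returned (one of the last four; its "shot" number tells which), for a name from the list of things; names that differ only in an ending like _2 or _b are one class to them, and where a whole thing is asked for, a point or a joint stands for the part that bears it (a point fixed in the world has none). Each returns a list of dicts, best first, with "conf" (0 to 1); they miss things now and then, are a little off and sometimes report something else, mostly with a low value. They report only what shows in the picture. A call takes as long as a camera call. They do not tell look-alikes from the thing itself.
- arm.look_for(label, picture): "centre" ([column, row] as shares, 0 to 1, of the picture: columns of its width, rows of its height, amid what is visible of it).
- arm.trace(label, picture): "region" (400x640 bool, what is visible of it) and "centre" ([column, row] as shares, 0 to 1, of the picture: columns of its width, rows of its height, amid what is visible of it).
- arm.place_of(label, picture): "centre" ([column, row] as shares, 0 to 1, of the picture: columns of its width, rows of its height: a listed point, or the origin of a listed thing).
The state is a dict: "clock": time; "joints": joint angles; "dq": joint speeds; "joint_efforts": joint torques, N m; "position": TCP position; "ee_rot": TCP orientation; "force": force on the tool from outside, world axes, zero at the start; "ft_torque": the same for the moment, N m; "width": opening from 0.0 (shut) to 1.0 (fully open); "gripper_force": force on a finger pad.
Only numpy, scipy, OpenCV 4.12 (cv2) and the standard library are available. Lean on these libraries where they do the work, as an engineer would, in place of code of your own. Each camera call takes 0.05 s, during which the arm holds its last target. There are 200 camera calls.

## Task

Make up the two casting kits from the stock laid out on the bench in front of the robot (not from the things along the back edge). The round kit goes on the plywood board with the two round pockets: the mould with round cavities in its long pocket, and the pigment jar and the cast test cylinder standing upright in the round pockets, one in each, either way. The hex kit is poured plain, without pigment, and goes on the board with the square pocket: the mould with hexagonal cavities in the long pocket and the cast test cube in the square one; everything must sit fully down on the floor of its pocket.

Things in the scene. Friction and masses are not known exactly. Their poses are not given: they have to be found in the camera images.
- kit_board_round: Board of the round kit: fixed plywood board with a brown edge, 166 (x) x 146 (y) x 12 mm, pockets 7 mm deep (their floors 5 mm above the bench). Origin: centre of the underside; z up. Mould pocket 78 mm (x) x 126 mm (y), centre x = -34 mm, y = 0, as on the other board. Two round pockets, 60 mm in diameter, centres at x = +42 mm, y = -33.5 mm and y = +33.5 mm.
- kit_board_hex: Board of the hex kit: fixed plywood board with a brown edge, 166 (x) x 146 (y) x 12 mm, pockets 7 mm deep (their floors 5 mm above the bench). Origin: centre of the underside; z up. Mould pocket 78 mm (x) x 126 mm (y), centre x = -34 mm, y = 0, as on the other board. One square pocket 62 x 62 mm, centre at x = +42 mm, y = 0, sides parallel to the board's.
- mould_round: Mould of the round kit: grey-green silicone mould, a flat rectangular block 62 x 110 x 18 mm with three cavities in its top; lies flat, cavities up; origin at the centre of the underside, x across the 62 mm (grasp across it), y along the 110 mm, z up; 90 g or so, behaves as rigid. Its three cavities are round.
- mould_hex: Mould of the hex kit: pink silicone mould, a flat rectangular block 62 x 110 x 18 mm with three cavities in its top; lies flat, cavities up; origin at the centre of the underside, x across the 62 mm (grasp across it), y along the 110 mm, z up; 90 g or so, behaves as rigid. Its three cavities are hexagonal. Same outline as the other mould, so it would fit either board.
- pigment_jar: Small clear pigment jar with a ribbed black screw cap, the only jar standing on the bench itself (the others stand on top of the drawers), 44 mm in diameter, 50 mm tall; origin at the centre of the underside, z up.
- cast_cylinder: Plain grey cast test cylinder, 40.5 mm in diameter, 60 mm tall, standing; origin at the centre of the underside, z up.
- cast_cube: Dark grey cast test cube, 45 mm each way; origin at the centre of the underside, x and y square to its side faces, z up.
Mind the look-alikes: they are no part of the job. What is shaped like the cast_cylinder but turquoise is not meant.

How it is judged:
By the outcome, as a careful person would: the job done as asked, in the order asked, and still so for the second after the job is handed in, with the robot touching nothing.
It also fails if it takes over 120 s, if anything falls off the work surface, if the arm or the gripper's body presses on something with over 40 N, if the wrist force passes 120 N, or if a joint passes its speed limit or range.

## Working session

There is one attempt and no reset: what is moved stays moved. The work goes in short steps, Python scripts to look and compute and a tool call to move; the robot and the scene stay as the last step left them, time stands still between calls to the robot, and variables do not carry over. Pictures are saved under pics/ and viewed, at most 15 in all, crops included, and the job is handed in when it is done.

Besides the shell and the picture viewer there is one more tool, called after ">>>" as name(argument=value, ...), one argument or row to a line, values as JSON. carry_out: Moves the arm, as the interface text tells. Its arguments: {"type":"object","properties":{"claw":{"type":"array","items":{"type":"number"}},"delta_pos":{"type":"array","items":{"type":"array","items":{"type":"number"}}},"angular":{"type":"array","items":{"type":"array","items":{"type":"number"}}},"force":{"type":"number"}},"required":["claw","delta_pos","angular"]}

```bash
mkdir -p pics; cat > h.py <<'E'
from cell import arm
import cv2, numpy as np
from scipy.spatial.transform import Rotation as R
def pic(n,f=None):
    p=arm.get_image(n)
    if f: cv2.imwrite('pics/'+f,p['frame'][:,:,::-1])
    return p
def ray(p,uv,z):
    u,v=uv; d=np.linalg.inv(p['mtx'])@[u,v,1]; d=p['T'][:3,:3]@d; o=p['T'][:3,3]
    return o+d*(z-o[2])/d[2]
def px(p,X):
    c=np.linalg.inv(p['T'])@np.r_[X,1]; q=p['mtx']@c[:3]; return q[:2]/q[2]
E
python3 - <<'E'
from h import *
s=arm.observe(); print(s['clock'],s['position'],s['ee_rot'],s['width'])
for c in('top','side'):
    p=pic(c,c+'0.png'); print(c,p['T'].round(3).tolist(),p['mtx'].round(1).tolist())
    for l in('kit_board_round','kit_board_hex','mould_round','mould_hex','pigment_jar','cast_cylinder','cast_cube'):
        for r in arm.place_of(l,p)[:4]:
            uv=np.array(r['centre'])*[640,400]; print(l,round(r['conf'],2),uv.round(),ray(p,uv,0).round(3))
E
```

```text
0.0 [ 0.17540114 -0.59933858  0.22595759] [-3.10829335e+00 -4.45539182e-01  5.67346643e-04] 1.0012187999266184
top [[0.017, -0.999, 0.049, 0.47], [-1.0, -0.018, -0.007, -0.047], [0.007, -0.049, -0.999, 0.911], [0.0, 0.0, 0.0, 1.0]] [[370.5, 0.0, 319.9], [0.0, 370.5, 197.5], [0.0, 0.0, 1.0]]
kit_board_round 0.74 [397. 163.] [ 0.604 -0.243  0.   ]
kit_board_hex 0.82 [399. 244.] [ 0.404 -0.249  0.   ]
mould_round 0.89 [246. 237.] [0.414 0.125 0.   ]
mould_hex 0.62 [253. 135.] [0.666 0.115 0.   ]
mould_hex 0.59 [294. 229.] [0.437 0.009 0.   ]
pigment_jar 0.83 [335. 222.] [ 0.455 -0.091  0.   ]
cast_cylinder 0.84 [265. 269.] [0.336 0.077 0.   ]
cast_cylinder 0.68 [335. 138.] [ 0.663 -0.089  0.   ]
cast_cube 0.57 [251. 133.] [0.672 0.121 0.   ]
side [[0.984, -0.07, 0.166, 0.345], [-0.179, -0.486, 0.855, -0.914], [0.02, -0.871, -0.491, 0.548], [0.0, 0.0, 0.0, 1.0]] [[490.2, 0.0, 319.0], [0.0, 490.2, 204.3], [0.0, 0.0, 1.0]]
kit_board_round 0.57 [391. 275.] [ 0.612 -0.234  0.   ]
kit_board_hex 0.87 [278. 294.] [ 0.404 -0.258  0.   ]
mould_round 0.81 [264. 190.] [0.412 0.127 0.   ]
mould_hex 0.93 [277. 213.] [0.431 0.018 0.   ]
pigment_jar 0.64 [277. 213.] [0.431 0.016 0.   ]
pigment_jar 0.63 [296. 239.] [ 0.458 -0.094  0.   ]
cast_cylinder 0.72 [391. 230.] [ 0.66 -0.09  0.  ]
cast_cylinder 0.66 [233. 201.] [0.338 0.087 0.   ]
cast_cube 0.63 [371. 183.] [0.677 0.131 0.   ]
```

```bash
python3 -c "
import cv2
a=cv2.imread('pics/top0.png')[90:320,180:500];cv2.imwrite('pics/t1.png',cv2.resize(a,None,fx=2.5,fy=2.5,interpolation=cv2.INTER_CUBIC))"
```

```text
(no output)
```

View pics/t1.png

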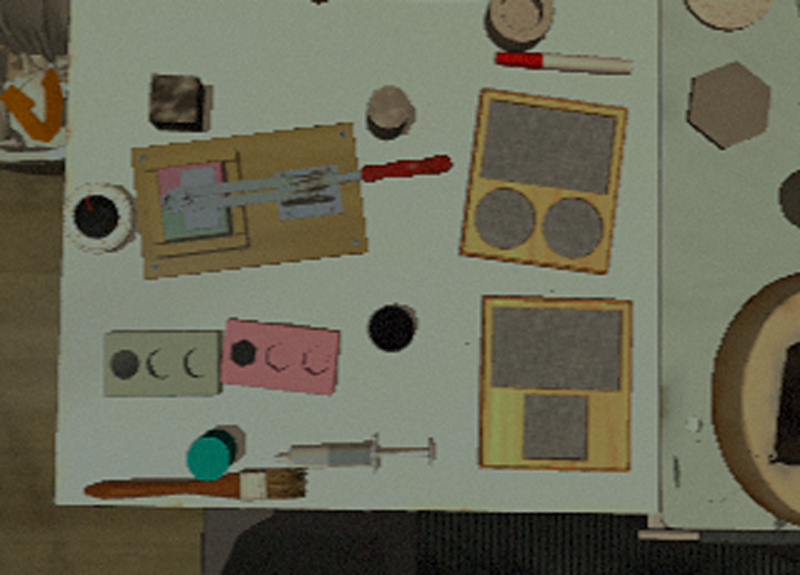

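View pics/side0.png

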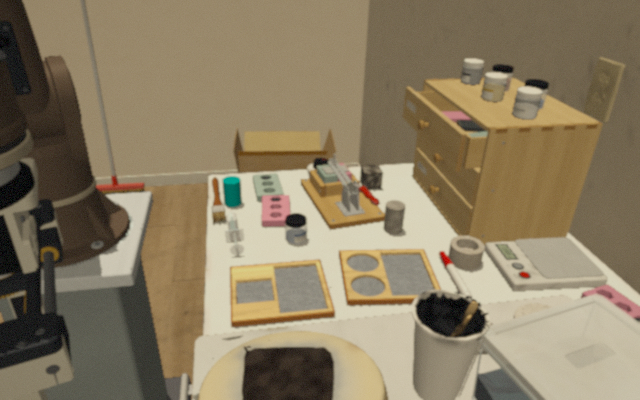

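The stock is clear in the crop. The round board is at crop (545,180) and the hex board at (555,380), both with the mould pocket on the +x side. The green round mould is at (160,362), touching the pink hex mould at (280,357). The jar is at (390,328), the grey cylinder at (390,108) and the cube at (175,100). The turquoise decoy is at (212,452), and the clamp fixture in the middle is to be left alone. Next I'll fit poses to the silhouettes.

```bash
cat > fit.py <<'E'
from h import *
from scipy.optimize import minimize
from itertools import product
def box(a,b,h): return np.array([(x*a/2,y*b/2,z*h) for x,y,z in product((-1,1),(-1,1),(0,1))])
def cyl(d,h):
    t=np.arange(0,2*np.pi,.13); return np.array([(d/2*np.cos(a),d/2*np.sin(a),z) for a in t for z in (0,h)])
M=dict(kit_board_round=box(.166,.146,.012),kit_board_hex=box(.166,.146,.012),mould_round=box(.062,.11,.018),
 mould_hex=box(.062,.11,.018),pigment_jar=cyl(.044,.05),cast_cylinder=cyl(.0405,.06),cast_cube=box(.045,.045,.045))
def render(p,l,q,z0=0):
    c,s=np.cos(q[2]),np.sin(q[2]); X=M[l]@np.array([[c,s,0],[-s,c,0],[0,0,1]])+[q[0],q[1],z0]
    h=cv2.convexHull(np.array([px(p,x) for x in X],np.float32))
    m=np.zeros((800,1280),np.uint8); cv2.fillPoly(m,[np.round(h*32).astype(np.int32)],1,shift=4); return m>0
def mask(l,p,xy,tol=.05):
    for r in arm.trace(l,p):
        if np.hypot(*(ray(p,np.array(r['centre'])*[640,400],.01)[:2]-xy))<tol:
            return cv2.resize(r['region'].astype(np.uint8),(1280,800),interpolation=cv2.INTER_NEAREST)>0
def fit(l,views,q0,z0=0):
    ms=[(p,m) for p in views if (m:=mask(l,p,np.array(q0[:2]))) is not None]
    def iou(q,v): a=render(v[0],l,q,z0); return (a&v[1]).sum()/(a|v[1]).sum()
    def go(vs):
        r=minimize(lambda q:-sum(iou(q,v) for v in vs),q0,method='Nelder-Mead',options=dict(initial_simplex=np.array(q0)+np.vstack([[0,0,0],np.diag([.008,.008,.12])]),xatol=2e-4,fatol=1e-4))
        return r.x.round(4),round(-r.fun/len(vs),3)
    return [go(ms)]+[go([v]) for v in ms] if ms else None
E
python3 - <<'E'
from fit import *
v=[pic('top'),pic('side')]
for l,q in dict(kit_board_round=(.605,-.24,-.1),kit_board_hex=(.404,-.252,0),mould_round=(.413,.126,0),mould_hex=(.432,.015,-.08),
  pigment_jar=(.457,-.092,0),cast_cylinder=(.66,-.09,0),cast_cube=(.675,.126,0)).items(): print(l,fit(l,v,q))
print(arm.observe()['clock'])
E
```

```text
kit_board_round [(array([ 0.6039, -0.2412, -0.1219]), np.float64(0.938)), (array([ 0.6036, -0.2411, -0.1186]), np.float64(0.975)), (array([ 0.6044, -0.2421, -0.1196]), np.float64(0.906))]
kit_board_hex [(array([ 0.4064, -0.2537, -0.0123]), np.float64(0.965)), (array([ 0.4061, -0.2532, -0.0077]), np.float64(0.973)), (array([ 0.4065, -0.2547, -0.0205]), np.float64(0.961))]
mould_round [(array([0.4198, 0.1278, 0.0519]), np.float64(0.885)), (array([0.4196, 0.1278, 0.0269]), np.float64(0.962)), (array([0.421 , 0.1297, 0.0184]), np.float64(0.823))]
mould_hex [(array([ 0.4286,  0.0139, -0.0946]), np.float64(0.913)), (array([ 0.4286,  0.0141, -0.0942]), np.float64(0.95)), (array([ 0.4293,  0.0121, -0.0806]), np.float64(0.886))]
pigment_jar [(array([ 0.457 , -0.092 ,  0.1153]), np.float64(0.88)), (array([ 0.457 , -0.092 ,  0.1134]), np.float64(0.928)), (array([ 0.4586, -0.0907,  0.0586]), np.float64(0.842))]
cast_cylinder [(array([ 0.6637, -0.0857, -0.0661]), np.float64(0.875)), (array([ 0.6618, -0.0858, -0.0293]), np.float64(0.874)), (array([ 0.6638, -0.089 , -0.0339]), np.float64(0.893))]
cast_cube [(array([ 0.6702,  0.1176, -0.0328]), np.float64(0.896)), (array([0.67  , 0.1189, 0.0199]), np.float64(0.928)), (array([ 0.6723,  0.1157, -0.0754]), np.float64(0.883))]
1.6
```

View pics/top0.png

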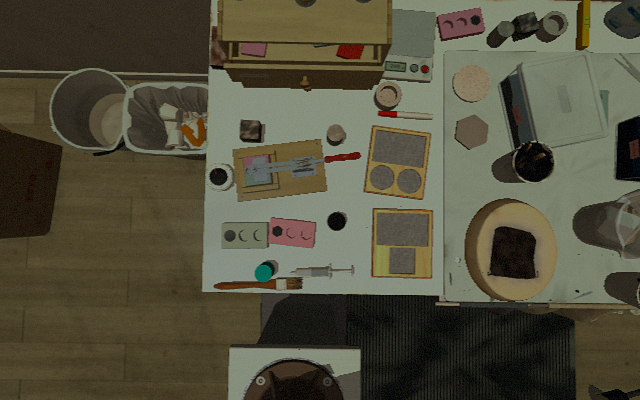

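```bash
cat > plan.py <<'E'
from h import *
import sys, json
def plan(wps, vmax=3.5, wmax=.11):
    """wps: (x,y,z,angle of tool y in world), tool down; prints rows in tool axes, rounded, with error carried on."""
    s=arm.observe(); P=np.array(s['position']); Q=R.from_rotvec(s['ee_rot']); out=[]
    for x,y,z,a in wps:
        T=np.array([x,y,z]); ty=np.array([np.cos(a),np.sin(a),0]); tz=np.array([0,0,-1.])
        G=R.from_matrix(np.c_[np.cross(ty,tz),ty,tz])
        n=max(1,int(np.ceil(max(np.linalg.norm(T-P)*100/vmax,(Q.inv()*G).magnitude()/wmax))))
        for k in range(n,0,-1):
            d=(Q.inv().apply((T-P)/k)*100).round(1); w=((Q.inv()*G).as_rotvec()/k).round(2)
            P=P+Q.apply(d/100); Q=Q*R.from_rotvec(w); out.append((d+0,w+0))
    for i in range(0,len(out),20):
        c=out[i:i+20]; print(len(c),'rows'); print(json.dumps([d.tolist() for d,_ in c]).replace(' ','')); print(json.dumps([w.tolist() for _,w in c]).replace(' ',''))
    print('end',P.round(4),Q.as_matrix()[:,1].round(3))
E
python3 - <<'E'
from plan import *
s=arm.observe()
# drawer corner triangulation
T=np.array(arm.get_image('top')['T']);p=pic('top');q=pic('side')
def tri(a,b):
    f=lambda p,u:(p['T'][:3,3],p['T'][:3,:3]@np.linalg.inv(p['mtx'])@[*u,1])
    (o1,d1),(o2,d2)=f(p,a),f(q,b); t=np.linalg.lstsq(np.c_[d1,-d2],o2-o1,rcond=None)[0]
    return (o1+d1*t[0]).round(3),(o2+d2*t[1]).round(3)
print(tri((389,72),(485,130)),tri((222,65),(405,87)),tri((389,86),(485,160)))
plan([(.46,-.2,.2,-.35),(.42,.127,.12,.02)],vmax=4.3,wmax=.12)
E
```

```text
(array([ 0.737, -0.176,  0.239]), array([ 0.77 , -0.189,  0.254])) (array([0.744, 0.133, 0.239]), array([0.74 , 0.134, 0.238])) (array([ 0.73 , -0.186,  0.186]), array([ 0.773, -0.203,  0.205]))
20 rows
[[3.2,-2.5,0.2],[3.4,-2.3,0.2],[3.6,-2.0,0.2],[3.7,-1.7,0.2],[3.8,-1.4,0.2],[4.0,-1.1,0.2],[4.0,-0.8,0.2],[4.1,-0.4,0.3],[4.1,-0.1,0.2],[4.1,0.2,0.3],[4.0,0.5,0.2],[4.0,0.8,0.3],[3.7,-1.9,1.0],[3.8,-1.7,1.0],[3.8,-1.5,1.0],[3.9,-1.3,1.0],[4.0,-1.1,1.0],[4.0,-1.0,1.0],[4.0,-0.8,1.0],[4.1,-0.6,1.0]]
[[0.0,0.0,-0.08],[0.0,0.0,-0.08],[0.0,0.0,-0.08],[0.0,0.0,-0.08],[0.0,0.0,-0.08],[0.0,0.0,-0.08],[0.0,0.0,-0.08],[0.0,0.0,-0.08],[0.0,0.0,-0.07],[0.0,0.0,-0.08],[0.0,0.0,-0.07],[0.0,0.0,-0.08],[0.0,0.0,-0.05],[0.0,0.0,-0.05],[0.0,0.0,-0.04],[0.0,0.0,-0.05],[0.0,0.0,-0.04],[0.0,0.0,-0.05],[0.0,0.0,-0.04],[0.0,0.0,-0.05]]
end [0.4195 0.1274 0.1197] [ 1.     0.024 -0.   ]
```

>>> carry_out(
  claw=[9.1, 9.1, 9.1, 9.1, 9.1, 9.1, 9.1, 9.1, 9.1, 9.1, 9.1, 9.1, 9.1, 9.1, 9.1, 9.1, 9.1, 9.1, 9.1, 9.1],
  delta_pos=[
    [3.2, -2.5, 0.2],
    [3.4, -2.3, 0.2],
    [3.6, -2.0, 0.2],
    [3.7, -1.7, 0.2],
    [3.8, -1.4, 0.2],
    [4.0, -1.1, 0.2],
    [4.0, -0.8, 0.2],
    [4.1, -0.4, 0.3],
    [4.1, -0.1, 0.2],
    [4.1, 0.2, 0.3],
    [4.0, 0.5, 0.2],
    [4.0, 0.8, 0.3],
    [3.7, -1.9, 1.0],
    [3.8, -1.7, 1.0],
    [3.8, -1.5, 1.0],
    [3.9, -1.3, 1.0],
    [4.0, -1.1, 1.0],
    [4.0, -1.0, 1.0],
    [4.0, -0.8, 1.0],
    [4.1, -0.6, 1.0],
  ],
  angular=[
    [0.0, 0.0, -0.08],
    [0.0, 0.0, -0.08],
    [0.0, 0.0, -0.08],
    [0.0, 0.0, -0.08],
    [0.0, 0.0, -0.08],
    [0.0, 0.0, -0.08],
    [0.0, 0.0, -0.08],
    [0.0, 0.0, -0.08],
    [0.0, 0.0, -0.07],
    [0.0, 0.0, -0.08],
    [0.0, 0.0, -0.07],
    [0.0, 0.0, -0.08],
    [0.0, 0.0, -0.05],
    [0.0, 0.0, -0.05],
    [0.0, 0.0, -0.04],
    [0.0, 0.0, -0.05],
    [0.0, 0.0, -0.04],
    [0.0, 0.0, -0.05],
    [0.0, 0.0, -0.04],
    [0.0, 0.0, -0.05],
  ],
  force=15,
)

```text
clock: 3.75
position: [0.4193, 0.1288, 0.1196]
ee_rot: [2.193, 2.249, 0.001]
force: [1.3, 0.6, -0.5]
width: 0.998
gripper_force: 0.0
```

```bash
python3 - <<'E'
from plan import *
s=arm.observe(); print(s['clock'],s['position'],R.from_rotvec(s['ee_rot']).as_matrix().round(3).tolist(),s['joints'])
plan([(.419,.127,.06,.02),(.419,.127,.009,.02)])
E
```

```text
3.75 [0.41934728 0.12882291 0.11961879] [[-0.025, 1.0, 0.001], [1.0, 0.025, 0.0], [0.0, 0.001, -1.0]] [ 0.05844494  0.33421796 -0.58522133  2.10308636  0.26293818  0.77342916
 -0.66605402]
4 rows
[[-0.1,0.0,3.0],[-0.1,0.0,3.0],[0.0,0.0,2.5],[0.0,0.0,2.6]]
[[0.0,0.0,0.0],[0.0,0.0,0.0],[0.0,0.0,0.0],[0.0,0.0,0.0]]
end [0.4195 0.1268 0.0086] [1.    0.025 0.001]
```

>>> carry_out(
  claw=[9.1, 9.1, 9.1, 9.1, 9.1, 6, 6, 6, 5, 5, 5, 5],
  delta_pos=[
    [-0.1, 0, 3],
    [-0.1, 0, 3],
    [0, 0, 2.5],
    [0, 0, 1.5],
    [0, 0, 1.1],
    [0, 0, 0],
    [0, 0, 0],
    [0, 0, 0],
    [0, 0, 0],
    [0, 0, 0],
    [0, 0, 0],
    [0, 0, 0],
  ],
  angular=[
    [0, 0, 0],
    [0, 0, 0],
    [0, 0, 0],
    [0, 0, 0],
    [0, 0, 0],
    [0, 0, 0],
    [0, 0, 0],
    [0, 0, 0],
    [0, 0, 0],
    [0, 0, 0],
    [0, 0, 0],
    [0, 0, 0],
  ],
)

```text
clock: 4.95
position: [0.4202, 0.1255, 0.0094]
ee_rot: [2.194, 2.247, 0.002]
force: [-0.9, -0.7, 7.3]
width: 0.669
gripper_force: 15.0
```

>>> carry_out(
  claw=[5, 5, 5, 5, 5, 5],
  delta_pos=[
    [0, 0, 0],
    [0, 0, -1],
    [0, 0, -2],
    [0, 0, -3],
    [0, 0, -3],
    [0, 0, 0],
  ],
  angular=[
    [0, 0, 0],
    [0, 0, 0],
    [0, 0, 0],
    [0, 0, 0],
    [0, 0, 0],
    [0, 0, 0],
  ],
)

```text
clock: 5.55
position: [0.4214, 0.1263, 0.1024]
ee_rot: [2.193, 2.246, 0.008]
force: [0.9, 0.0, -0.8]
width: 0.677
gripper_force: 15.0
```

```bash
python3 - <<'E'
from fit import *
from plan import plan
q=np.array([.6039,-.2412,-.1195]); q2=np.array([.4063,-.2536,-.012])
def pk(q,bx,by): # board x axis points to world -x
    c,s=np.cos(q[2]+np.pi),np.sin(q[2]+np.pi); return (q[:2]+[c*bx-s*by,s*bx+c*by]).round(4)
print('R mould',pk(q,-.034,0),'round',pk(q,.042,-.0335),pk(q,.042,.0335)); print('H',pk(q2,-.034,0),pk(q2,.042,0))
v=[pic('top','t2.png'),pic('side','s2.png')]
s=arm.observe();print(s['position'],s['width'],s['gripper_force'])
for c in v: print(fit('mould_round',[c],(.419,.127,.02),s['position'][2]-.009))
print('hex',fit('mould_hex',v,(.4286,.0139,-.09)))
g=pk(q,-.034,0)
plan([(.5,-.1,.12,-.05),(g[0],g[1],.1,-.12)],vmax=4,wmax=.11)
E
```

```text
R mould [ 0.6377 -0.2453] round [ 0.5662 -0.2029] [ 0.5582 -0.2695]
H [ 0.4403 -0.254 ] [ 0.3643 -0.2531]
[0.41994234 0.1252267  0.09952624] 0.6710807890504342 14.988065958023071
[(array([0.42  , 0.1266, 0.0755]), np.float64(0.351)), (array([0.42  , 0.1266, 0.0755]), np.float64(0.351))]
None
hex [(array([ 0.4292,  0.0147, -0.0832]), np.float64(0.895)), (array([ 0.4283,  0.0143, -0.0731]), np.float64(0.924)), (array([ 0.4296,  0.0149, -0.0803]), np.float64(0.871))]
13 rows
[[-3.2,1.1,-0.3],[-3.2,1.1,-0.3],[-3.2,1.1,-0.3],[-3.2,1.2,-0.3],[-3.2,1.2,-0.3],[-3.2,1.3,-0.4],[-3.3,1.2,-0.3],[-2.3,2.4,0.3],[-2.3,2.4,0.3],[-2.3,2.5,0.3],[-2.2,2.5,0.4],[-2.2,2.5,0.3],[-2.1,2.5,0.4]]
[[0.0,0.0,0.01],[0.0,0.0,0.01],[0.0,0.0,0.01],[0.0,0.0,0.01],[0.0,0.0,0.01],[0.0,0.0,0.01],[0.0,0.0,0.01],[0.0,0.0,0.01],[0.0,0.0,0.01],[0.0,0.0,0.01],[0.0,0.0,0.01],[0.0,0.0,0.02],[0.0,0.0,0.01]]
end [ 0.6374 -0.2448  0.0998] [ 0.993 -0.116 -0.002]
```

View pics/t2.png

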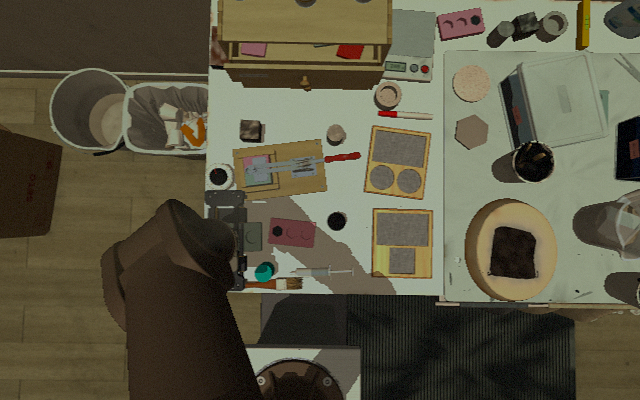

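>>> carry_out(
  claw=[5, 5, 5, 5, 5, 5, 5, 5, 5, 5, 5, 5, 5, 5],
  delta_pos=[
    [-3.2, 1.1, -0.3],
    [-3.2, 1.1, -0.3],
    [-3.2, 1.1, -0.3],
    [-3.2, 1.2, -0.3],
    [-3.2, 1.2, -0.3],
    [-3.2, 1.3, -0.4],
    [-3.3, 1.2, -0.3],
    [-2.3, 2.4, 0.3],
    [-2.3, 2.4, 0.3],
    [-2.3, 2.5, 0.3],
    [-2.2, 2.5, 0.4],
    [-2.2, 2.5, 0.3],
    [-2.1, 2.5, 0.4],
    [0, 0, 0],
  ],
  angular=[
    [0.0, 0.0, 0.01],
    [0.0, 0.0, 0.01],
    [0.0, 0.0, 0.01],
    [0.0, 0.0, 0.01],
    [0.0, 0.0, 0.01],
    [0.0, 0.0, 0.01],
    [0.0, 0.0, 0.01],
    [0.0, 0.0, 0.01],
    [0.0, 0.0, 0.01],
    [0.0, 0.0, 0.01],
    [0.0, 0.0, 0.01],
    [0.0, 0.0, 0.02],
    [0.0, 0.0, 0.01],
    [0, 0, 0],
  ],
)

```text
clock: 7.25
position: [0.6389, -0.2486, 0.0981]
ee_rot: [-2.351, -2.084, 0.003]
force: [-0.0, -0.4, -1.0]
width: 0.677
gripper_force: 15.0
```

```bash
python3 - <<'E'
from fit import *
from plan import plan
v=[pic('top'),pic('side','s3.png')]
s=arm.observe();print(s['clock'],s['position'],s['width'],R.from_rotvec(s['ee_rot']).as_matrix().round(3).tolist())
for c in v: print(fit('mould_round',[c],(.6377,-.2453,-.12),s['position'][2]-.009))
plan([(.6377,-.2453,.04,-.12),(.6377,-.2453,.0155,-.12)])
E
```

```text
7.35 [ 0.63735679 -0.24433138  0.09886507] 0.6713079957571939 [[0.116, 0.993, -0.003], [0.993, -0.116, 0.001], [0.001, -0.003, -1.0]]
[(array([ 0.6367, -0.2396, -0.155 ]), np.float64(0.338)), (array([ 0.6367, -0.2396, -0.155 ]), np.float64(0.338))]
None
3 rows
[[-0.1,0.0,3.0],[-0.1,0.1,3.0],[0.0,0.0,2.4]]
[[0.0,0.0,0.0],[0.0,0.0,0.01],[0.0,0.0,0.0]]
end [ 0.6379 -0.2451  0.0159] [ 0.992 -0.124 -0.002]
```

View pics/s3.png

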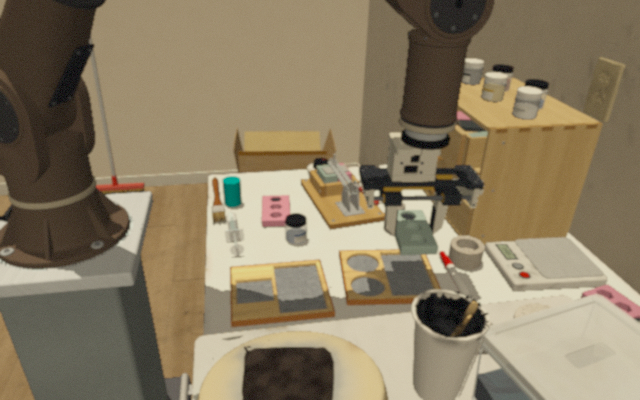

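The mould hangs from the fingers at (415,232), over the round board. I'll overlay its expected outline to check for slip.

```bash
python3 - <<'E'
from fit import *
p=pic('side'); s=arm.observe(); a=p['frame'][:,:,::-1].copy()
a=cv2.resize(a,None,fx=4,fy=4,interpolation=cv2.INTER_CUBIC)
for q,l,z,col in [((.6377,-.245,-.117),'mould_round',s['position'][2]-.009,(0,0,255)),((.6039,-.2412,-.1195),'kit_board_round',0,(255,0,0))]:
    m=render(p,l,q,z).astype(np.uint8); c=cv2.findContours(m,0,1)[0]
    cv2.polylines(a,[2*c[0]],True,col,1)
cv2.imwrite('pics/ov.png',a[620:1220,1300:1980])
E
```

```text
(no output)
```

View pics/ov.png

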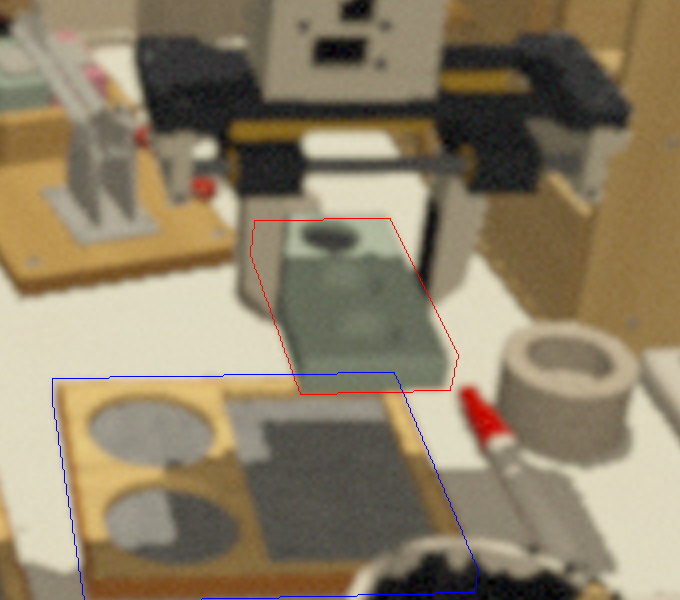

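The mould and its outline agree within a few mm. The board sits about 3 mm further in +x than modelled, so I'll shift that much and lower.

>>> carry_out(
  claw=[5, 5, 5, 5, 5, 5, 5],
  delta_pos=[
    [0, 0.3, 1],
    [0, 0, 2.5],
    [0, 0, 2],
    [0, 0, 1],
    [0, 0, 1],
    [0, 0, 0.7],
    [0, 0, 0],
  ],
  angular=[
    [0, 0, 0],
    [0, 0, 0],
    [0, 0, 0],
    [0, 0, 0],
    [0, 0, 0],
    [0, 0, 0],
    [0, 0, 0],
  ],
)

```text
clock: 8.2
position: [0.641, -0.2448, 0.0182]
ee_rot: [-2.346, -2.089, 0.0]
force: [-0.3, -0.3, -1.7]
width: 0.674
gripper_force: 15.0
```

```bash
python3 - <<'E'
from h import *
s=arm.observe();print(s['clock'],s['position'],s['force'],R.from_rotvec(s['ee_rot']).as_matrix().round(3).tolist(),s['width'])
a=pic('side')['frame'][:,:,::-1][180:310,320:470]; cv2.imwrite('pics/s4.png',cv2.resize(a,None,fx=4.5,fy=4.5,interpolation=cv2.INTER_CUBIC))
E
```

```text
8.2 [ 0.64098978 -0.24478539  0.01824929] [-0.29296085 -0.25328388 -1.65492887] [[0.116, 0.993, -0.0], [0.993, -0.116, 0.0], [0.0, -0.0, -1.0]] 0.6736280286052512
```

View pics/s4.png

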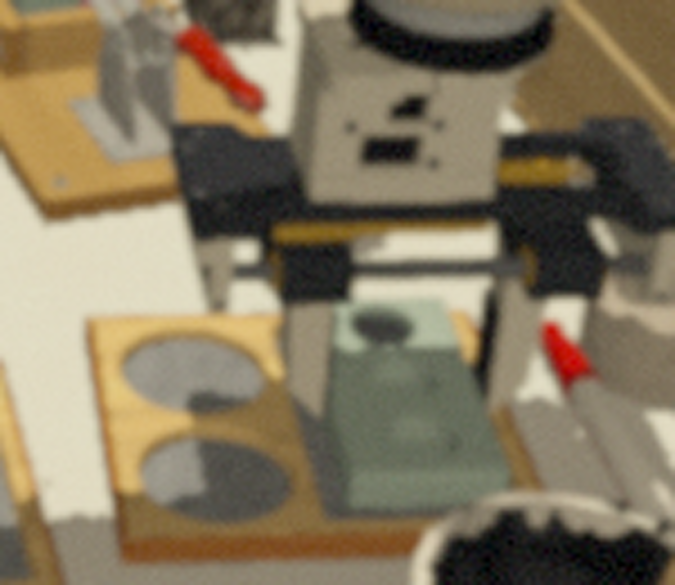

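```bash
python3 - <<'E'
from h import *
p=pic('side','s5.png')
f=lambda c,r,z: ray(p,(c/4.5+320-.4,r/4.5+180-.4),z).round(4)
print('mould front bl',f(348,510,.009),'front tl',f(345,478,.027),'front tr',f(505,465,.027))
print('pocket front left corner',f(328,518,.012),'board front-left top',f(120,535,.012),'board back-left top',f(92,320,.012))
E
```

```text
mould front bl [ 0.6034 -0.2961  0.009 ] front tl [ 0.5995 -0.2988  0.027 ] front tr [ 0.662  -0.3007  0.027 ]
pocket front left corner [ 0.5931 -0.3028  0.012 ] board front-left top [ 0.5136 -0.3002  0.012 ] board back-left top [ 0.5333 -0.1629  0.012 ]
```

Mould clears the pocket walls by 6–10 mm on every side. Lower the last bit, release, rise.

>>> carry_out(
  claw=[5, 5, 8, 8, 8, 8, 8, 8, 8],
  delta_pos=[
    [0, 0, 0.3],
    [0, 0, 0],
    [0, 0, 0],
    [0, 0, 0],
    [0, 0, -0.5],
    [0, 0, -2],
    [0, 0, -3],
    [0, 0, -3],
    [0, 0, -2],
  ],
  angular=[
    [0, 0, 0],
    [0, 0, 0],
    [0, 0, 0],
    [0, 0, 0],
    [0, 0, 0],
    [0, 0, 0],
    [0, 0, 0],
    [0, 0, 0],
    [0, 0, 0],
  ],
)

```text
clock: 9.2
position: [0.6418, -0.245, 0.1235]
ee_rot: [2.345, 2.088, 0.002]
force: [-0.1, -0.7, -0.0]
width: 0.869
gripper_force: 0.0
```

```bash
python3 - <<'E'
from plan import *
s=arm.observe();print(s['clock'],s['position'],s['width'])
plan([(.457,-.092,.12,-.2)],vmax=4); print()
plan([(.457,-.092,.12,-.2),(.457,-.092,.024,-.2)],vmax=4)
E
```

```text
9.2 [ 0.64183374 -0.24495908  0.12352309] 0.8690008912064591
6 rows
[[2.2,-3.4,0.0],[2.1,-3.4,0.1],[2.1,-3.4,0.0],[2.0,-3.4,0.1],[2.0,-3.4,0.0],[2.0,-3.5,0.1]]
[[0.0,0.0,0.01],[0.0,0.0,0.01],[0.0,0.0,0.02],[0.0,0.0,0.01],[0.0,0.0,0.02],[0.0,0.0,0.01]]
end [ 0.4573 -0.0921  0.12  ] [ 0.981 -0.195  0.002]

9 rows
[[2.2,-3.4,0.0],[2.1,-3.4,0.1],[2.1,-3.4,0.0],[2.0,-3.4,0.1],[2.0,-3.4,0.0],[2.0,-3.5,0.1],[0.0,0.0,3.2],[0.0,0.0,3.2],[0.0,-0.1,3.2]]
[[0.0,0.0,0.01],[0.0,0.0,0.01],[0.0,0.0,0.02],[0.0,0.0,0.01],[0.0,0.0,0.02],[0.0,0.0,0.01],[0.0,0.0,0.0],[0.0,0.0,0.0],[0.0,0.0,0.0]]
end [ 0.4565 -0.092   0.024 ] [ 0.981 -0.195  0.002]
```

>>> carry_out(
  claw=[8, 8, 8, 8, 8, 8, 8, 8, 8, 8, 3, 3, 3, 3, 3, 3, 3],
  delta_pos=[
    [2.2, -3.4, 0],
    [2.1, -3.4, 0.1],
    [2.1, -3.4, 0],
    [2, -3.4, 0.1],
    [2, -3.4, 0],
    [2, -3.5, 0.1],
    [0, 0, 3.2],
    [0, 0, 3.2],
    [0, -0.1, 3.2],
    [0, 0, 0],
    [0, 0, 0],
    [0, 0, 0],
    [0, 0, 0],
    [0, 0, 0],
    [0, 0, 0],
    [0, 0, 0],
    [0, 0, 0],
  ],
  angular=[
    [0, 0, 0.01],
    [0, 0, 0.01],
    [0, 0, 0.02],
    [0, 0, 0.01],
    [0, 0, 0.02],
    [0, 0, 0.01],
    [0, 0, 0],
    [0, 0, 0],
    [0, 0, 0],
    [0, 0, 0],
    [0, 0, 0],
    [0, 0, 0],
    [0, 0, 0],
    [0, 0, 0],
    [0, 0, 0],
    [0, 0, 0],
    [0, 0, 0],
  ],
)

```text
clock: 10.9
position: [0.456, -0.092, 0.0222]
ee_rot: [2.428, 1.993, 0.001]
force: [-0.2, -0.1, 6.9]
width: 0.454
gripper_force: 15.0
```

>>> carry_out(
  claw=[3, 3, 3, 3, 3],
  delta_pos=[
    [0, 0, 0],
    [0, 0, -1],
    [0, 0, -3],
    [0, 0, -4],
    [0, 0, 0],
  ],
  angular=[
    [0, 0, 0],
    [0, 0, 0],
    [0, 0, 0],
    [0, 0, 0],
    [0, 0, 0],
  ],
)

```text
clock: 11.4
position: [0.4582, -0.0918, 0.1061]
ee_rot: [2.424, 1.99, 0.007]
force: [0.3, -0.7, -1.7]
width: 0.458
gripper_force: 15.0
```

```bash
python3 - <<'E'
from fit import *
from plan import plan
s=arm.observe();print(s['clock'],s['position'],s['width'])
v=[pic('top'),pic('side','s6.png')]
z=s['position'][2]-.024
for c in v: print(fit('pigment_jar',[c],(s['position'][0],s['position'][1],0),z))
print([(round(r['conf'],2),(np.array(r['centre'])*[640,400]).round()) for r in arm.look_for('pigment_jar',v[1])], px(v[1],np.r_[s['position'][:2],z+.025]))
print('mould',fit('mould_round',v,(.641,-.245,-.118),.005))
print('board',fit('kit_board_round',v,(.604,-.241,-.118)))
plan([(.5605,-.2695,.12,-.2)],vmax=4)
E
```

```text
11.4 [ 0.45818013 -0.09176002  0.10611549] 0.4577880682949255
None
None
[(0.8, array([296., 194.])), (0.27, array([278., 296.]))] [295.79146846 192.05031306]
mould [(array([ 0.6415, -0.2411, -0.0928]), np.float64(0.917)), (array([ 0.6403, -0.241 , -0.0991]), np.float64(0.938)), (array([ 0.643 , -0.2427, -0.138 ]), np.float64(0.903))]
board [(array([ 0.6043, -0.2411, -0.1286]), np.float64(0.588)), (array([ 0.6038, -0.2409, -0.1253]), np.float64(0.599)), (array([ 0.605 , -0.2395, -0.1053]), np.float64(0.58))]
6 rows
[[-2.6,2.3,-0.3],[-2.6,2.3,-0.3],[-2.5,2.3,-0.3],[-2.6,2.3,-0.3],[-2.5,2.3,-0.4],[-2.6,2.3,-0.3]]
[[0.0,0.0,0.0],[0.0,0.0,0.0],[0.0,0.0,0.0],[0.0,0.0,0.0],[0.0,0.0,0.0],[0.0,0.0,0.0]]
end [ 0.5604 -0.2696  0.1198] [ 0.981 -0.195 -0.002]
```

>>> carry_out(
  claw=[3, 3, 3, 3, 3, 3, 3, 3, 3, 3, 3],
  delta_pos=[
    [-2.6, 2.3, -0.3],
    [-2.6, 2.3, -0.3],
    [-2.5, 2.3, -0.3],
    [-2.6, 2.3, -0.3],
    [-2.5, 2.3, -0.4],
    [-2.6, 2.3, -0.3],
    [0, 0, 0],
    [0, 0, 3],
    [0, 0, 3],
    [0, 0, 1],
    [0, 0, 0],
  ],
  angular=[
    [0, 0, 0],
    [0, 0, 0],
    [0, 0, 0],
    [0, 0, 0],
    [0, 0, 0],
    [0, 0, 0],
    [0, 0, 0],
    [0, 0, 0],
    [0, 0, 0],
    [0, 0, 0],
    [0, 0, 0],
  ],
)

```text
clock: 12.95
position: [0.5595, -0.2689, 0.049]
ee_rot: [-2.425, -1.992, 0.003]
force: [0.1, -0.1, -0.6]
width: 0.459
gripper_force: 15.0
```

```bash
python3 - <<'E'
from h import *
s=arm.observe();print(s['clock'],s['position'],s['force'],s['width'])
a=pic('side')['frame'][:,:,::-1][190:320,320:470]; cv2.imwrite('pics/s7.png',cv2.resize(a,None,fx=4.5,fy=4.5,interpolation=cv2.INTER_CUBIC))
E
```

```text
12.95 [ 0.5594613  -0.26891575  0.04896506] [ 0.09348753 -0.14490537 -0.55609967] 0.45884024733495005
```

View pics/s7.png

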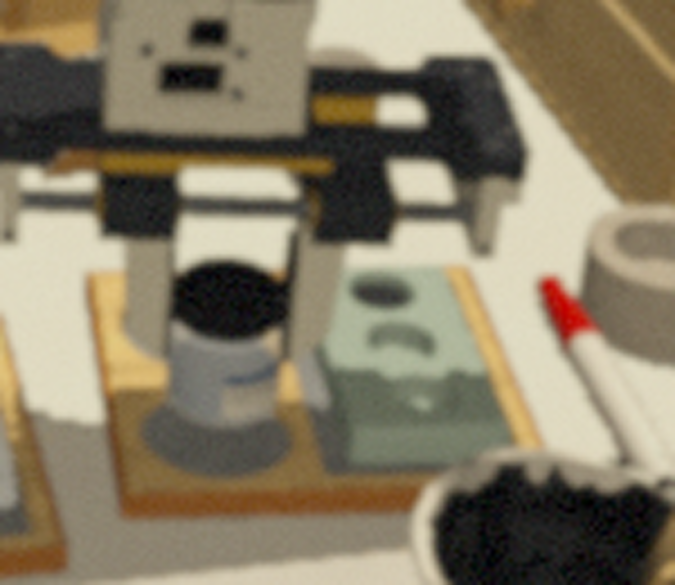

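The jar sits over its pocket (base column 223, pocket column 217) and the mould is flat in its pocket. Lower and release.

>>> carry_out(
  claw=[3, 3, 3, 3, 6.5, 6.5, 6.5, 6.5, 6.5, 6.5, 6.5],
  delta_pos=[
    [0, 0, 1],
    [0, 0, 0.8],
    [0, 0, 0.3],
    [0, 0, 0],
    [0, 0, 0],
    [0, 0, 0],
    [0, 0, 0],
    [0, 0, -1],
    [0, 0, -3],
    [0, 0, -4],
    [0, 0, -3],
  ],
  angular=[
    [0, 0, 0],
    [0, 0, 0],
    [0, 0, 0],
    [0, 0, 0],
    [0, 0, 0],
    [0, 0, 0],
    [0, 0, 0],
    [0, 0, 0],
    [0, 0, 0],
    [0, 0, 0],
    [0, 0, 0],
  ],
)

```text
clock: 14.1
position: [0.5615, -0.2697, 0.1428]
ee_rot: [2.427, 1.993, 0.002]
force: [1.3, -0.1, 0.1]
width: 0.704
gripper_force: 0.0
```

```bash
python3 - <<'E'
from fit import *
from plan import plan
s=arm.observe();print(s['clock'],s['position'],s['width'],s['joints'].round(2))
v=[pic('top'),pic('side')]
print('jar',fit('pigment_jar',v,(.56,-.2695,0),.005))
print('cyl',fit('cast_cylinder',v,(.663,-.088,0)))
p=v[1]; o=np.array([.64,-.09])
# clamp / drawer heights: nothing; plan to cylinder
plan([(.6,-.12,.14,0),(.662,-.087,.13,0)],vmax=4)
E
```

```text
14.1 [ 0.56147745 -0.26973781  0.14277431] 0.7041364692646603 [ 0.65  0.55 -0.43  1.65  0.26  1.   -0.06]
jar [(array([ 0.5621, -0.2695,  0.0466]), np.float64(0.795)), (array([ 0.5605, -0.2683,  0.1213]), np.float64(0.695)), (array([ 0.5623, -0.2705,  0.0484]), np.float64(0.914))]
cyl [(array([ 0.6633, -0.0871,  0.0922]), np.float64(0.789)), (array([ 0.6622, -0.0856,  0.0757]), np.float64(0.867)), (array([ 0.6644, -0.0864,  0.0437]), np.float64(0.726))]
6 rows
[[3.9,0.2,0.0],[3.8,0.5,0.0],[3.8,0.6,0.0],[3.8,0.8,-0.1],[1.6,3.1,0.5],[1.7,3.2,0.5]]
[[0.0,0.0,-0.05],[0.0,0.0,-0.05],[0.0,0.0,-0.05],[0.0,0.0,-0.05],[0.0,0.0,0.0],[0.0,0.0,0.0]]
end [ 0.6625 -0.0869  0.13  ] [ 1.     0.004 -0.001]
```

```bash
python3 - <<'E'
from fit import *
from plan import plan
p=pic('top');q=pic('side')
def tri(a,b):
    f=lambda p,u:(p['T'][:3,3],p['T'][:3,:3]@np.linalg.inv(p['mtx'])@[*u,1])
    (o1,d1),(o2,d2)=f(p,a),f(q,b); t=np.linalg.lstsq(np.c_[d1,-d2],o2-o1,rcond=None)[0]
    return (o1+d1*t[0]).round(3),(o2+d2*t[1]).round(3)
print('handle tip',tri((361,155),(379,203)),'start',tri((326,159),(361,187)))
plan([(.6635,-.087,.13,-1.57),(.6635,-.087,.03,-1.57)],vmax=4)
E
```

```text
handle tip (array([ 0.605, -0.142,  0.099]), array([ 0.609, -0.143,  0.099])) start (array([ 0.595, -0.065,  0.094]), array([ 0.595, -0.065,  0.094]))
16 rows
[[1.5,0.5,0.1],[1.6,0.3,0.1],[1.6,0.2,0.1],[1.6,0.0,0.1],[1.6,-0.2,0.1],[1.6,-0.3,0.0],[1.5,-0.5,0.1],[1.5,-0.7,0.0],[1.4,-0.8,0.1],[1.3,-1.0,0.0],[1.2,-1.1,0.1],[1.1,-1.2,0.0],[0.9,-1.3,0.1],[0.0,0.0,3.3],[0.0,0.0,3.3],[0.0,0.0,3.4]]
[[0.0,0.0,0.11],[0.0,0.0,0.11],[0.0,0.0,0.1],[0.0,0.0,0.11],[0.0,0.0,0.1],[0.0,0.0,0.11],[0.0,0.0,0.1],[0.0,0.0,0.11],[0.0,0.0,0.1],[0.0,0.0,0.11],[0.0,0.0,0.1],[0.0,0.0,0.11],[0.0,0.0,0.1],[0.0,0.0,0.0],[0.0,0.0,0.0],[0.0,0.0,0.0]]
end [ 0.663  -0.0868  0.0295] [ 0.005 -1.    -0.001]
```

>>> carry_out(
  claw=[6.5, 6.5, 6.5, 6.5, 6.5, 6.5, 6.5, 6.5, 6.5, 6.5, 6.5, 6.5, 6.5, 6.5],
  delta_pos=[
    [1.5, 0.5, 0.1],
    [1.6, 0.3, 0.1],
    [1.6, 0.2, 0.1],
    [1.6, 0, 0.1],
    [1.6, -0.2, 0.1],
    [1.6, -0.3, 0],
    [1.5, -0.5, 0.1],
    [1.5, -0.7, 0],
    [1.4, -0.8, 0.1],
    [1.3, -1, 0],
    [1.2, -1.1, 0.1],
    [1.1, -1.2, 0],
    [0.9, -1.3, 0.1],
    [0, 0, 0],
  ],
  angular=[
    [0, 0, 0.11],
    [0, 0, 0.11],
    [0, 0, 0.1],
    [0, 0, 0.11],
    [0, 0, 0.1],
    [0, 0, 0.11],
    [0, 0, 0.1],
    [0, 0, 0.11],
    [0, 0, 0.1],
    [0, 0, 0.11],
    [0, 0, 0.1],
    [0, 0, 0.11],
    [0, 0, 0.1],
    [0, 0, 0],
  ],
)

```text
clock: 15.9
position: [0.6644, -0.0836, 0.1295]
ee_rot: [-3.14, -0.011, 0.002]
force: [0.5, -0.5, -0.2]
width: 0.708
gripper_force: 0.0
```

```bash
python3 - <<'E'
from plan import *
s=arm.observe();print(s['clock'],s['position'],s['force'],s['joints'].round(2))
plan([(.6638,-.087,.037,-1.57)])
pic('side','s8.png')
E
```

```text
15.9 [ 0.66435174 -0.08364629  0.12948945] [ 0.45031221 -0.46919853 -0.21182523] [ 0.1   0.59 -0.09  1.56  0.06  1.   -1.57]
3 rows
[[0.0,0.1,3.1],[0.0,0.1,3.1],[0.0,0.2,3.0]]
[[0.0,0.0,0.0],[0.0,0.0,0.0],[0.0,0.0,0.01]]
end [ 0.6643 -0.0875  0.0375] [-0.003 -1.    -0.002]
```

View pics/s8.png

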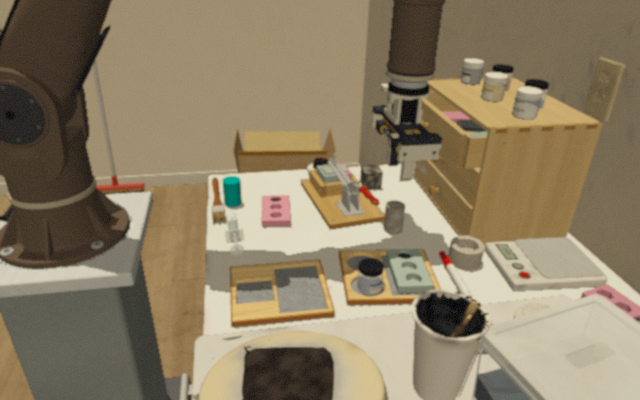

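The jar and round mould are seated at (370,277) and (410,268). The gripper is above the cylinder at (395,217), clear of the drawer. Descend and grip.

>>> carry_out(
  claw=[6.5, 6.5, 6.5, 6.5, 6.5, 3, 3, 3, 3, 3, 3],
  delta_pos=[
    [0, 0.2, 1.5],
    [0, 0.1, 2.5],
    [0, 0, 2.5],
    [0, 0, 2],
    [0, 0, 0.7],
    [0, 0, 0],
    [0, 0, 0],
    [0, 0, 0],
    [0, 0, 0],
    [0, 0, 0],
    [0, 0, 0],
  ],
  angular=[
    [0, 0, 0],
    [0, 0, 0],
    [0, 0, 0],
    [0, 0, 0],
    [0, 0, 0],
    [0, 0, 0],
    [0, 0, 0],
    [0, 0, 0],
    [0, 0, 0],
    [0, 0, 0],
    [0, 0, 0],
  ],
)

```text
clock: 17.05
position: [0.665, -0.0897, 0.0399]
ee_rot: [-3.141, -0.008, -0.003]
force: [-0.1, 1.2, 6.5]
width: 0.44
gripper_force: 15.0
```

>>> carry_out(
  claw=[3, 3, 3, 3, 3, 3],
  delta_pos=[
    [0, 0, 0],
    [0, 0, -1],
    [0, 0, -3],
    [0, 0, -4],
    [0, 0, -3],
    [0, 0, 0],
  ],
  angular=[
    [0, 0, 0],
    [0, 0, 0],
    [0, 0, 0],
    [0, 0, 0],
    [0, 0, 0],
    [0, 0, 0],
  ],
)

```text
clock: 17.65
position: [0.6667, -0.0905, 0.1543]
ee_rot: [3.141, 0.007, 0.013]
force: [0.6, 0.1, -0.4]
width: 0.435
gripper_force: 14.9
```

```bash
python3 - <<'E'
from plan import *
s=arm.observe();print(s['clock'],s['position'],s['force'],s['width'])
plan([(.64,-.17,.14,-1.1),(.568,-.2025,.14,-.1)],vmax=4)
E
```

```text
17.65 [ 0.66673805 -0.09051985  0.15427459] [ 0.62984446  0.0809703  -0.40145147] 0.43488052777881264
15 rows
[[-0.5,1.6,0.3],[-0.7,1.5,0.3],[-0.8,1.5,0.3],[-1.0,1.4,0.3],[-1.1,1.2,0.2],[-0.8,0.0,0.0],[-0.8,-0.1,0.0],[-0.8,-0.2,0.0],[-0.7,-0.3,0.0],[-0.7,-0.3,0.0],[-0.7,-0.4,0.0],[-0.6,-0.5,0.0],[-0.6,-0.5,0.0],[-0.5,-0.6,0.0],[-0.4,-0.7,0.0]]
[[0.0,0.0,-0.09],[0.0,0.0,-0.09],[0.0,0.0,-0.1],[0.0,0.0,-0.09],[0.0,-0.01,-0.1],[0.0,0.0,-0.1],[0.0,0.0,-0.1],[0.0,0.0,-0.1],[0.0,0.0,-0.1],[0.0,0.0,-0.1],[0.0,0.0,-0.1],[0.0,0.0,-0.1],[0.0,0.0,-0.1],[0.0,0.0,-0.1],[0.0,0.01,-0.1]]
end [ 0.5677 -0.2022  0.1404] [ 0.995 -0.096 -0.   ]
```

>>> carry_out(
  claw=[3, 3, 3, 3, 3, 3, 3, 3, 3, 3, 3, 3, 3, 3, 3, 3],
  delta_pos=[
    [-0.5, 1.6, 0],
    [-0.7, 1.5, 0],
    [-0.8, 1.5, 0],
    [-1, 1.4, 0],
    [-1.1, 1.2, 0],
    [-0.8, 0, 0],
    [-0.8, -0.1, 0],
    [-0.8, -0.2, 0],
    [-0.7, -0.3, 0],
    [-0.7, -0.3, 0],
    [-0.7, -0.4, 0],
    [-0.6, -0.5, 0],
    [-0.6, -0.5, 0],
    [-0.5, -0.6, 0],
    [-0.4, -0.7, 0],
    [0, 0, 0],
  ],
  angular=[
    [0, 0, -0.09],
    [0, 0, -0.09],
    [0, 0, -0.1],
    [0, 0, -0.09],
    [0, 0, -0.1],
    [0, 0, -0.1],
    [0, 0, -0.1],
    [0, 0, -0.1],
    [0, 0, -0.1],
    [0, 0, -0.1],
    [0, 0, -0.1],
    [0, 0, -0.1],
    [0, 0, -0.1],
    [0, 0, -0.1],
    [0, 0, -0.1],
    [0, 0, 0],
  ],
)

```text
clock: 19.25
position: [0.5632, -0.2027, 0.148]
ee_rot: [-2.324, -2.112, 0.003]
force: [-0.2, 0.5, -1.4]
width: 0.438
gripper_force: 14.9
```

```bash
python3 - <<'E'
from plan import *
s=arm.observe();print(s['clock'],s['position'],s['force'],s['width'],R.from_rotvec(s['ee_rot']).as_matrix().round(3).tolist())
plan([(.568,-.2025,.065,-.1)],vmax=4)
E
```

```text
19.25 [ 0.56318041 -0.20272553  0.14798774] [-0.23566906  0.49809527 -1.38272584] 0.4382925826041304 [[0.096, 0.995, -0.002], [0.995, -0.096, -0.0], [-0.0, -0.002, -1.0]]
3 rows
[[0.0,0.2,2.8],[0.0,0.1,2.7],[0.1,0.2,2.8]]
[[0.0,0.0,0.0],[0.0,0.0,0.0],[0.0,0.0,0.0]]
end [ 0.5681 -0.2022  0.065 ] [ 0.995 -0.096 -0.002]
```

>>> carry_out(
  claw=[3, 3, 3, 3],
  delta_pos=[
    [0, 0.2, 2.8],
    [0, 0.1, 2.7],
    [0, 0.1, 2.4],
    [0, 0, 0],
  ],
  angular=[
    [0, 0, 0],
    [0, 0, 0],
    [0, 0, 0],
    [0, 0, 0],
  ],
)

```text
clock: 19.65
position: [0.5666, -0.2016, 0.0663]
ee_rot: [-2.324, -2.106, 0.005]
force: [-0.6, 0.2, -2.2]
width: 0.441
gripper_force: 14.9
```

```bash
python3 - <<'E'
from h import *
for i in range(3):
    a=pic('side'); s=arm.observe();print(s['clock'],s['position'],s['force'])
a=a['frame'][:,:,::-1][190:320,320:470]; cv2.imwrite('pics/s9.png',cv2.resize(a,None,fx=4.5,fy=4.5,interpolation=cv2.INTER_CUBIC))
E
```

```text
19.7 [ 0.56783219 -0.20171655  0.06832084] [-0.26958197 -0.89100436 -1.16006682]
19.75 [ 0.56892984 -0.20184594  0.06974468] [ 0.39326681 -0.36564133 -0.27756546]
19.8 [ 0.56960915 -0.20203976  0.07061652] [ 1.01125269  0.11187668 -1.15112621]
```

View pics/s9.png

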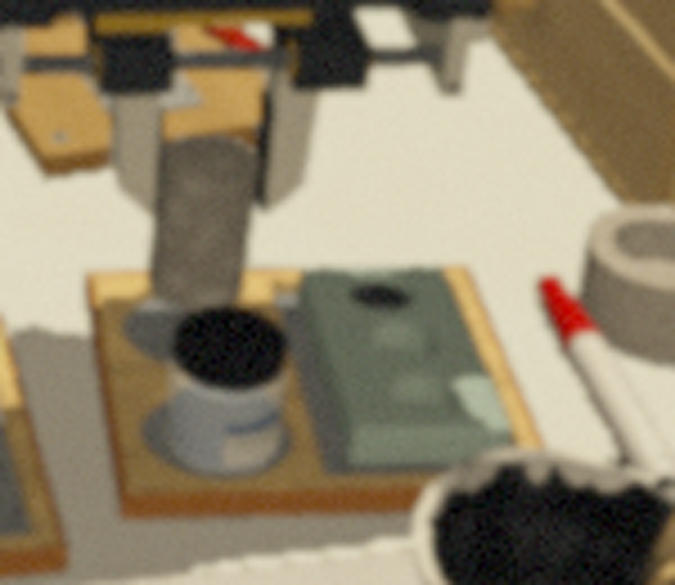

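The cylinder is over the back round pocket (base column 198, pocket column 193). Shift −2 mm and lower.

>>> carry_out(
  claw=[3, 3, 3, 3, 3],
  delta_pos=[
    [0, -0.2, 1],
    [0, 0, 1],
    [0, 0, 0.5],
    [0, 0, 0],
    [0, 0, 0],
  ],
  angular=[
    [0, 0, 0],
    [0, 0, 0],
    [0, 0, 0],
    [0, 0, 0],
    [0, 0, 0],
  ],
)

```text
clock: 20.3
position: [0.567, -0.202, 0.0445]
ee_rot: [-2.326, -2.112, -0.0]
force: [-0.2, 0.6, -1.8]
width: 0.44
gripper_force: 15.0
```

>>> carry_out(
  claw=[3, 3, 3],
  delta_pos=[
    [0, 0, 0.2],
    [0, 0, 0.1],
    [0, 0, 0],
  ],
  angular=[
    [0, 0, 0],
    [0, 0, 0],
    [0, 0, 0],
  ],
)

```text
clock: 20.6
position: [0.5672, -0.2021, 0.0432]
ee_rot: [2.325, 2.111, -0.0]
force: [-6.2, 1.3, 15.5]
width: 0.439
gripper_force: 15.0
```

Contact with 15 N: it's on the floor. Release and rise, then head to the pink mould.

>>> carry_out(
  claw=[6, 6, 6, 6, 6, 6, 6, 6],
  delta_pos=[
    [0, 0, 0],
    [0, 0, 0],
    [0, 0, 0],
    [0, 0, -1],
    [0, 0, -3],
    [0, 0, -4],
    [0, 0, -3],
    [0, 0, 0],
  ],
  angular=[
    [0, 0, 0],
    [0, 0, 0],
    [0, 0, 0],
    [0, 0, 0],
    [0, 0, 0],
    [0, 0, 0],
    [0, 0, 0],
    [0, 0, 0],
  ],
)

```text
clock: 21.4
position: [0.5699, -0.2022, 0.157]
ee_rot: [2.32, 2.108, 0.007]
force: [0.6, -0.2, 0.3]
width: 0.654
gripper_force: 0.0
```

```bash
python3 - <<'E'
from fit import *
from plan import plan
v=[pic('top'),pic('side')]
s=arm.observe();print(s['clock'],s['position'],s['width'])
print('cyl',fit('cast_cylinder',v,(.567,-.202,0),.005))
print('hex',fit('mould_hex',v,(.429,.0142,-.085)))
plan([(.4288,.0142,.14,-.085)],vmax=4)
a=v[1]['frame'][:,:,::-1][190:320,320:470]; cv2.imwrite('pics/s10.png',cv2.resize(a,None,fx=4.5,fy=4.5,interpolation=cv2.INTER_CUBIC))
E
```

```text
21.5 [ 0.56733928 -0.20213103  0.15279371] 0.6572944271827021
cyl [(array([ 0.5674, -0.2027,  0.2922]), np.float64(0.493)), (array([ 0.5643, -0.184 ,  0.1084]), np.float64(0.238)), (array([ 0.5673, -0.2026,  0.0517]), np.float64(0.754))]
hex [(array([ 0.429 ,  0.0142, -0.085 ]), np.float64(0.936)), (array([ 0.4277,  0.0135, -0.0847]), np.float64(0.956)), (array([ 0.4294,  0.0136, -0.0808]), np.float64(0.948))]
7 rows
[[2.9,-2.2,0.2],[2.9,-2.3,0.1],[2.9,-2.2,0.2],[2.9,-2.3,0.1],[2.9,-2.2,0.2],[2.8,-2.3,0.1],[2.9,-2.2,0.2]]
[[0.0,0.0,0.0],[0.0,0.0,0.0],[0.0,0.0,0.0],[0.0,0.0,0.0],[0.0,0.0,0.0],[0.0,0.0,-0.01],[0.0,0.0,0.0]]
end [0.4289 0.0141 0.14  ] [ 0.996 -0.086 -0.002]
```

View pics/s10.png

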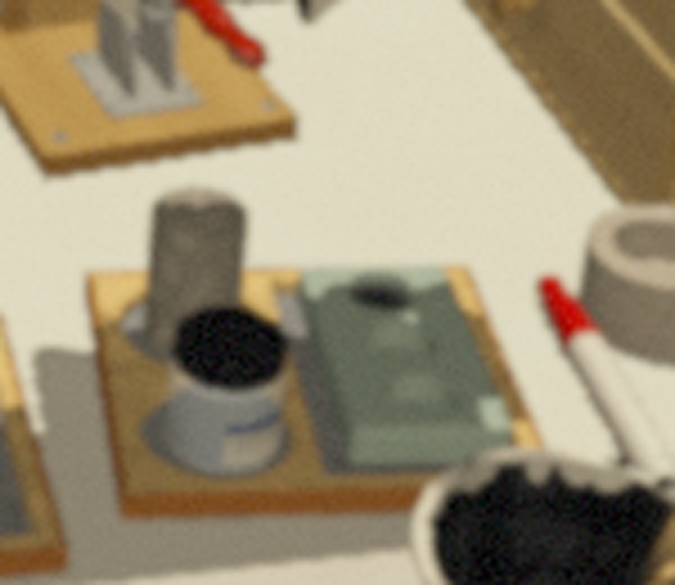

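The round kit is complete, with all three items seated. Now the pink mould.

>>> carry_out(
  claw=[9.1, 9.1, 9.1, 9.1, 9.1, 9.1, 9.1, 9.1, 9.1],
  delta_pos=[
    [2.9, -2.2, 0.2],
    [2.9, -2.3, 0.1],
    [2.9, -2.2, 0.2],
    [2.9, -2.3, 0.1],
    [2.9, -2.2, 0.2],
    [2.8, -2.3, 0.1],
    [2.9, -2.2, 0.2],
    [0, 0, 0],
    [0, 0, 0],
  ],
  angular=[
    [0, 0, 0],
    [0, 0, 0],
    [0, 0, 0],
    [0, 0, 0],
    [0, 0, 0],
    [0, 0, -0.01],
    [0, 0, 0],
    [0, 0, 0],
    [0, 0, 0],
  ],
)

```text
clock: 22.6
position: [0.4293, 0.0142, 0.1404]
ee_rot: [-2.313, -2.126, 0.001]
force: [-0.5, -0.5, 0.2]
width: 0.991
gripper_force: 0.0
```

```bash
python3 - <<'E'
from plan import *
s=arm.observe();print(s['clock'],s['position'],R.from_rotvec(s['ee_rot']).as_matrix()[:,1].round(3))
plan([(.4288,.0142,.009,-.085)])
E
```

```text
22.6 [0.42930877 0.01423765 0.14038048] [ 0.996 -0.084 -0.001]
4 rows
[[0.0,0.0,3.3],[0.0,0.0,3.3],[0.0,0.0,3.3],[0.0,0.0,3.2]]
[[0.0,0.0,0.0],[0.0,0.0,0.0],[0.0,0.0,0.0],[0.0,0.0,0.0]]
end [0.4292 0.0142 0.0094] [ 0.996 -0.084 -0.001]
```

>>> carry_out(
  claw=[9.1, 9.1, 9.1, 9.1, 9.1, 9.1, 5, 5, 5, 5, 5, 5],
  delta_pos=[
    [0, 0, 3.3],
    [0, 0, 3.3],
    [0, 0, 3.3],
    [0, 0, 2],
    [0, 0, 1.2],
    [0, 0, 0],
    [0, 0, 0],
    [0, 0, 0],
    [0, 0, 0],
    [0, 0, 0],
    [0, 0, 0],
    [0, 0, 0],
  ],
  angular=[
    [0, 0, 0],
    [0, 0, 0],
    [0, 0, 0],
    [0, 0, 0],
    [0, 0, 0],
    [0, 0, 0],
    [0, 0, 0],
    [0, 0, 0],
    [0, 0, 0],
    [0, 0, 0],
    [0, 0, 0],
    [0, 0, 0],
  ],
)

```text
clock: 23.8
position: [0.43, 0.0138, 0.0102]
ee_rot: [2.315, 2.123, 0.001]
force: [-1.1, 0.3, 6.7]
width: 0.674
gripper_force: 15.0
```

>>> carry_out(
  claw=[5, 5, 5, 5, 5, 5],
  delta_pos=[
    [0, 0, 0],
    [0, 0, -1],
    [0, 0, -3],
    [0, 0, -4],
    [0, 0, 0],
    [0, 0, 0],
  ],
  angular=[
    [0, 0, 0],
    [0, 0, 0],
    [0, 0, 0],
    [0, 0, 0],
    [0, 0, 0],
    [0, 0, 0],
  ],
)

```text
clock: 24.4
position: [0.4303, 0.0138, 0.0908]
ee_rot: [2.314, 2.122, 0.002]
force: [0.4, -0.5, -2.1]
width: 0.675
gripper_force: 15.0
```

```bash
python3 - <<'E'
from plan import *
s=arm.observe();print(s['clock'],s['position'],s['width'])
plan([(.442,-.254,.09,-.01)],vmax=4)
E
```

```text
24.4 [0.43029362 0.01379383 0.0908374 ] 0.6747179640151967
7 rows
[[-3.8,0.5,0.0],[-3.8,0.5,0.0],[-3.8,0.4,0.0],[-3.8,0.4,0.0],[-3.8,0.3,0.0],[-3.8,0.3,0.0],[-3.9,0.3,0.1]]
[[0.0,0.0,-0.01],[0.0,0.0,-0.01],[0.0,0.0,-0.01],[0.0,0.0,-0.01],[0.0,0.0,-0.01],[0.0,0.0,-0.01],[0.0,0.0,-0.02]]
end [ 0.4422 -0.2544  0.0899] [ 1.    -0.007  0.002]
```

>>> carry_out(
  claw=[5, 5, 5, 5, 5, 5, 5, 5, 5, 5, 5],
  delta_pos=[
    [-3.8, 0.5, 0],
    [-3.8, 0.5, 0],
    [-3.8, 0.4, 0],
    [-3.8, 0.4, 0],
    [-3.8, 0.3, 0],
    [-3.8, 0.3, 0],
    [-3.9, 0.3, 0.1],
    [0, 0, 2],
    [0, 0, 2],
    [0, 0, 1],
    [0, 0, 0],
  ],
  angular=[
    [0, 0, -0.01],
    [0, 0, -0.01],
    [0, 0, -0.01],
    [0, 0, -0.01],
    [0, 0, -0.01],
    [0, 0, -0.01],
    [0, 0, -0.02],
    [0, 0, 0],
    [0, 0, 0],
    [0, 0, 0],
    [0, 0, 0],
  ],
)

```text
clock: 25.5
position: [0.4402, -0.2532, 0.0369]
ee_rot: [-2.225, -2.213, 0.002]
force: [-0.8, 0.3, -0.8]
width: 0.671
gripper_force: 15.0
```

```bash
python3 - <<'E'
from h import *
for i in range(2):
    a=pic('side'); s=arm.observe();print(s['clock'],s['position'],s['width'])
a=a['frame'][:,:,::-1][200:330,220:370]; cv2.imwrite('pics/s11.png',cv2.resize(a,None,fx=4.5,fy=4.5,interpolation=cv2.INTER_CUBIC))
E
```

```text
25.55 [ 0.44108128 -0.25342249  0.03797436] 0.6715457403426598
25.6 [ 0.44172528 -0.25363992  0.03870336] 0.6737325274437156
```

View pics/s11.png

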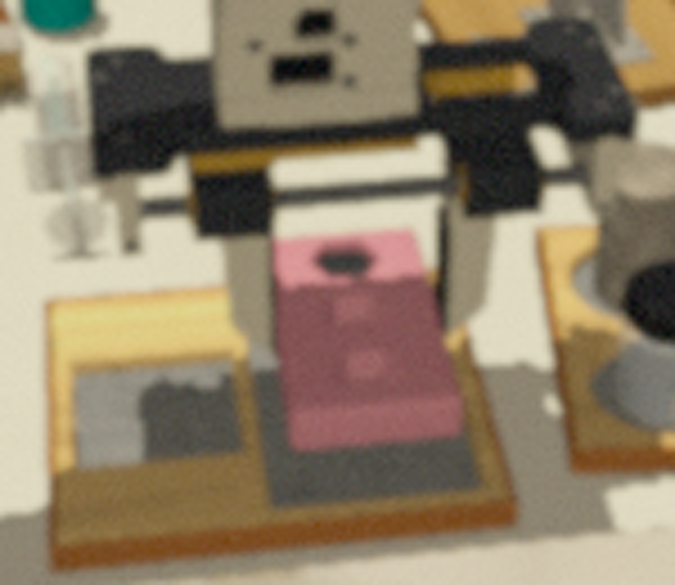

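```bash
python3 - <<'E'
from h import *
p=pic('side')
f=lambda c,r,z: ray(p,(c/4.5+220-.4,r/4.5+200-.4),z).round(4)
print('mould fl,fr',f(292,450,.029),f(460,437,.029),'pocket fl,fr',f(272,505,.012),f(480,487,.012),'board',f(50,542,.012),f(515,502,.012),f(48,302,.012))
E
```

```text
mould fl,fr [ 0.4097 -0.3069  0.029 ] [ 0.4701 -0.3092  0.029 ] pocket fl,fr [ 0.4013 -0.3154  0.012 ] [ 0.4763 -0.3176  0.012 ] board [ 0.3233 -0.3221  0.012 ] [ 0.4872 -0.3273  0.012 ] [ 0.3259 -0.1825  0.012 ]
```

Gaps are 8 mm left, 6 mm right and 8.5 mm in front. Lower and release.

>>> carry_out(
  claw=[5, 5, 5, 5, 5, 8, 8, 8, 8, 8, 8, 8],
  delta_pos=[
    [0, -0.1, 1],
    [0, 0, 0.8],
    [0, 0, 0.4],
    [0, 0, 0.1],
    [0, 0, 0],
    [0, 0, 0],
    [0, 0, 0],
    [0, 0, 0],
    [0, 0, -1],
    [0, 0, -3],
    [0, 0, -4],
    [0, 0, -4],
  ],
  angular=[
    [0, 0, 0],
    [0, 0, 0],
    [0, 0, 0],
    [0, 0, 0],
    [0, 0, 0],
    [0, 0, 0],
    [0, 0, 0],
    [0, 0, 0],
    [0, 0, 0],
    [0, 0, 0],
    [0, 0, 0],
    [0, 0, 0],
  ],
)

```text
clock: 26.85
position: [0.4404, -0.2537, 0.1376]
ee_rot: [-2.227, -2.215, -0.0]
force: [1.1, -0.3, -0.2]
width: 0.878
gripper_force: 0.0
```

```bash
python3 - <<'E'
from fit import *
from plan import plan
v=[pic('top'),pic('side')]
s=arm.observe();print(s['clock'],s['position'],s['joints'].round(2))
print('hex',fit('mould_hex',v,(.441,-.254,-.01),.005))
print('cube',fit('cast_cube',v,(.67,.118,0)))
print([ (round(r['conf'],2),ray(v[0],np.array(r['centre'])*[640,400],.0).round(3)) for r in arm.place_of('cast_cube',v[0])])
a=v[0]['frame'][:,:,::-1][100:200,200:350]; cv2.imwrite('pics/t12.png',cv2.resize(a,None,fx=5,fy=5,interpolation=cv2.INTER_CUBIC))
E
```

```text
26.95 [ 0.44383603 -0.25502475  0.14140775] [ 0.83  0.4  -0.53  1.93  0.26  0.88  0.15]
hex [(array([ 0.441 , -0.2543, -0.0352]), np.float64(0.773)), (array([ 0.4394, -0.2461, -0.0303]), np.float64(0.619)), (array([ 0.441 , -0.2551, -0.0211]), np.float64(0.946))]
cube [(array([ 0.6703,  0.1175, -0.0301]), np.float64(0.819)), (array([ 0.67  ,  0.1176, -0.0389]), np.float64(0.953)), (array([ 0.6769,  0.1163, -0.2926]), np.float64(0.795))]
[(0.66, array([0.674, 0.116, 0.   ])), (0.55, array([ 0.407, -0.252,  0.   ]))]
```

View pics/t12.png

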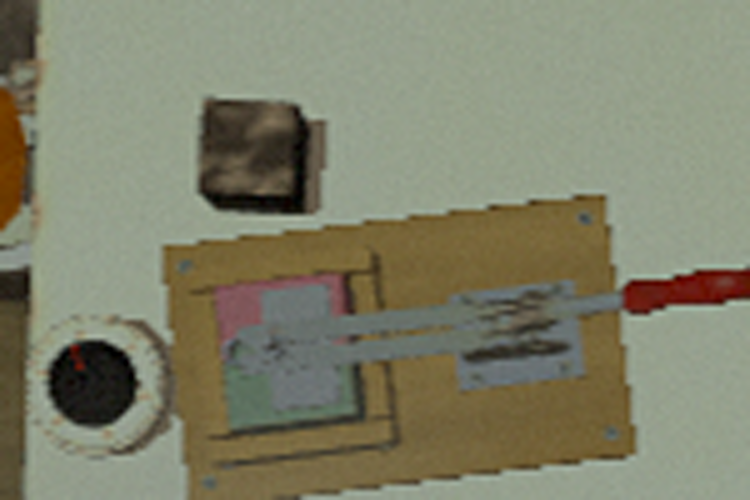

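The cube's top face spans crop (205,97)–(298,195), yawed about −0.06 rad. The fixture edge is about 20 mm on the near side of it, so I'll close the fingers along y and approach high over the clamp.

```bash
python3 - <<'E'
from plan import *
plan([(.5,-.15,.23,-.7),(.67,.1175,.22,-1.63)],vmax=4)
E
```

```text
16 rows
[[1.5,0.8,-1.4],[1.6,0.7,-1.4],[1.6,0.5,-1.3],[1.7,0.4,-1.4],[1.7,0.2,-1.3],[1.7,0.1,-1.4],[1.7,-0.2,-1.3],[3.5,-0.5,0.1],[3.4,-0.8,0.1],[3.3,-1.1,0.1],[3.2,-1.5,0.1],[3.0,-1.8,0.1],[2.9,-2.1,0.1],[2.6,-2.4,0.1],[2.3,-2.6,0.1],[2.1,-2.9,0.2]]
[[0.0,0.0,0.1],[0.0,0.0,0.1],[0.0,0.0,0.1],[0.0,0.0,0.1],[0.0,0.0,0.1],[0.0,0.0,0.1],[0.0,0.0,0.09],[0.0,0.0,0.1],[0.0,0.0,0.1],[0.0,0.0,0.1],[0.0,0.0,0.11],[0.0,0.0,0.1],[0.0,0.0,0.11],[0.0,0.0,0.1],[0.0,0.0,0.11],[0.0,0.0,0.1]]
end [0.6704 0.1173 0.2199] [-0.055 -0.998 -0.001]
```

>>> carry_out(
  claw=[8, 8, 8, 8, 8, 8, 8, 8, 8, 8, 8, 8, 8, 8, 8, 8, 8, 8],
  delta_pos=[
    [1.5, 0.8, -1.4],
    [1.6, 0.7, -1.4],
    [1.6, 0.5, -1.3],
    [1.7, 0.4, -1.4],
    [1.7, 0.2, -1.3],
    [1.7, 0.1, -1.4],
    [1.7, -0.2, -1.3],
    [3.5, -0.5, 0.1],
    [3.4, -0.8, 0.1],
    [3.3, -1.1, 0.1],
    [3.2, -1.5, 0.1],
    [3, -1.8, 0.1],
    [2.9, -2.1, 0.1],
    [2.6, -2.4, 0.1],
    [2.3, -2.6, 0.1],
    [2.1, -2.9, 0.2],
    [0, 0, 0],
    [0, 0, 0],
  ],
  angular=[
    [0, 0, 0.1],
    [0, 0, 0.1],
    [0, 0, 0.1],
    [0, 0, 0.1],
    [0, 0, 0.1],
    [0, 0, 0.1],
    [0, 0, 0.09],
    [0, 0, 0.1],
    [0, 0, 0.1],
    [0, 0, 0.1],
    [0, 0, 0.11],
    [0, 0, 0.1],
    [0, 0, 0.11],
    [0, 0, 0.1],
    [0, 0, 0.11],
    [0, 0, 0.1],
    [0, 0, 0],
    [0, 0, 0],
  ],
)

```text
clock: 29.0
position: [0.6704, 0.118, 0.2187]
ee_rot: [3.14, -0.082, -0.005]
force: [-0.7, -0.6, 0.2]
width: 0.872
gripper_force: 0.0
```

```bash
python3 - <<'E'
from plan import *
s=arm.observe();print(s['clock'],s['position'],s['force'],R.from_rotvec(s['ee_rot']).as_matrix()[:,1].round(3),s['joints'].round(2))
plan([(.6705,.1178,.02,-1.63)],vmax=2.5)
E
```

```text
29.0 [0.67036744 0.11804893 0.21870689] [-0.65806694 -0.58747591  0.24056588] [-0.052 -0.999  0.001] [-0.09  0.55 -0.27  1.41  0.15  1.2  -2.  ]
8 rows
[[0.0,0.0,2.5],[0.0,0.0,2.5],[0.0,0.0,2.5],[0.0,0.0,2.5],[0.0,0.0,2.5],[0.0,0.0,2.5],[0.0,0.0,2.4],[0.1,0.0,2.5]]
[[0.0,0.0,0.0],[0.0,0.0,0.0],[0.0,0.0,0.0],[0.0,0.0,0.0],[0.0,0.0,0.0],[0.0,0.0,0.0],[0.0,0.0,0.0],[0.0,0.0,0.01]]
end [0.6707 0.1179 0.0197] [-0.062 -0.998  0.001]
```

>>> carry_out(
  claw=[8, 8, 8, 8, 8, 8, 8, 8, 8],
  delta_pos=[
    [0, 0, 2.5],
    [0, 0, 2.5],
    [0, 0, 2.5],
    [0, 0, 2.5],
    [0, 0, 2.5],
    [0, 0, 2.5],
    [0, 0, 2.5],
    [0, 0, 2.3],
    [0, 0, 0],
  ],
  angular=[
    [0, 0, 0],
    [0, 0, 0],
    [0, 0, 0],
    [0, 0, 0],
    [0, 0, 0],
    [0, 0, 0],
    [0, 0, 0],
    [0, 0, 0.01],
    [0, 0, 0],
  ],
)

```text
clock: 29.9
position: [0.668, 0.1144, 0.019]
ee_rot: [3.137, -0.104, -0.011]
force: [-1.3, 0.0, -0.1]
width: 0.871
gripper_force: 0.0
```

>>> carry_out(
  claw=[4, 4, 4, 4, 4, 4],
  delta_pos=[
    [0, 0, 0],
    [0, 0, 0],
    [0, 0, 0],
    [0, 0, 0],
    [0, 0, 0],
    [0, 0, 0],
  ],
  angular=[
    [0, 0, 0],
    [0, 0, 0],
    [0, 0, 0],
    [0, 0, 0],
    [0, 0, 0],
    [0, 0, 0],
  ],
)

```text
clock: 30.5
position: [0.6714, 0.1168, 0.0234]
ee_rot: [3.14, -0.103, 0.001]
force: [-1.0, -1.3, 6.1]
width: 0.493
gripper_force: 14.9
```

>>> carry_out(
  claw=[4, 4, 4, 4, 4, 4, 4, 4, 4],
  delta_pos=[
    [0, 0, 0],
    [0, 0, -1.5],
    [0, 0, -3],
    [0, 0, -3.5],
    [0, 0, -3.5],
    [0, 0, -3.5],
    [0, 0, -3.5],
    [0, 0, -1.5],
    [0, 0, 0],
  ],
  angular=[
    [0, 0, 0],
    [0, 0, 0],
    [0, 0, 0],
    [0, 0, 0],
    [0, 0, 0],
    [0, 0, 0],
    [0, 0, 0],
    [0, 0, 0],
    [0, 0, 0],
  ],
  force=20,
)

```text
clock: 31.4
position: [0.6721, 0.1177, 0.2254]
ee_rot: [-3.139, 0.102, -0.007]
force: [0.2, 0.6, -1.9]
width: 0.489
gripper_force: 19.9
```

```bash
python3 - <<'E'
from plan import *
s=arm.observe();print(s['clock'],s['position'],s['width'],s['gripper_force'],R.from_rotvec(s['ee_rot']).as_matrix()[:,1].round(3))
plan([(.5,-.15,.2,-1.6),(.3655,-.2535,.11,-1.58)],vmax=3.5)
E
```

```text
31.4 [0.67212397 0.11766116 0.22535544] 0.48919741064395045 19.917694330215454 [-0.065 -0.998 -0.001]
16 rows
[[-1.5,2.8,0.2],[-1.5,2.8,0.2],[-1.6,2.8,0.3],[-1.5,2.8,0.2],[-1.6,2.8,0.3],[-1.6,2.7,0.2],[-1.6,2.7,0.3],[-1.6,2.8,0.2],[-1.6,2.7,0.3],[-1.7,2.7,0.2],[-2.2,1.8,1.5],[-2.2,1.8,1.5],[-2.2,1.8,1.5],[-2.2,1.8,1.5],[-2.2,1.7,1.5],[-2.2,1.8,1.5]]
[[0.0,0.0,0.0],[0.0,0.0,0.0],[0.0,0.0,0.0],[0.0,0.0,-0.01],[0.0,0.0,0.0],[0.0,0.0,-0.01],[0.0,0.0,0.0],[0.0,0.0,-0.01],[0.0,0.0,0.0],[0.0,0.0,-0.01],[0.0,0.0,0.0],[0.0,0.0,0.0],[0.0,0.0,0.0],[0.0,0.0,-0.01],[0.0,0.0,0.0],[0.0,0.0,-0.01]]
end [ 0.3659 -0.2536  0.1096] [-0.005 -1.    -0.001]
```

>>> carry_out(
  claw=[4, 4, 4, 4, 4, 4, 4, 4, 4, 4, 4, 4, 4, 4, 4, 4, 4, 4],
  delta_pos=[
    [-1.5, 2.8, 0.2],
    [-1.5, 2.8, 0.2],
    [-1.6, 2.8, 0.3],
    [-1.5, 2.8, 0.2],
    [-1.6, 2.8, 0.3],
    [-1.6, 2.7, 0.2],
    [-1.6, 2.7, 0.3],
    [-1.6, 2.8, 0.2],
    [-1.6, 2.7, 0.3],
    [-1.7, 2.7, 0.2],
    [-2.2, 1.8, 1.5],
    [-2.2, 1.8, 1.5],
    [-2.2, 1.8, 1.5],
    [-2.2, 1.8, 1.5],
    [-2.2, 1.7, 1.5],
    [-2.2, 1.8, 1.5],
    [0, 0, 0],
    [0, 0, 0],
  ],
  angular=[
    [0, 0, 0],
    [0, 0, 0],
    [0, 0, 0],
    [0, 0, -0.01],
    [0, 0, 0],
    [0, 0, -0.01],
    [0, 0, 0],
    [0, 0, -0.01],
    [0, 0, 0],
    [0, 0, -0.01],
    [0, 0, 0],
    [0, 0, 0],
    [0, 0, 0],
    [0, 0, -0.01],
    [0, 0, 0],
    [0, 0, 0],
    [0, 0, 0],
    [0, 0, 0],
  ],
)

```text
clock: 33.2
position: [0.3627, -0.2538, 0.1073]
ee_rot: [-3.14, 0.026, 0.004]
force: [-0.0, 0.3, -1.7]
width: 0.491
gripper_force: 19.9
```

```bash
python3 - <<'E'
from plan import *
s=arm.observe();print(s['clock'],s['position'],s['width'],R.from_rotvec(s['ee_rot']).as_matrix()[:,1].round(3),s['joints'].round(2))
plan([(.3655,-.2535,.05,-1.58)],vmax=2.5)
E
```

```text
33.2 [ 0.36269734 -0.25376306  0.10733806] 0.49102214892298607 [-0.017 -1.    -0.002] [ 0.65  0.31 -0.2   2.13  0.09  0.71 -1.19]
3 rows
[[0.1,0.0,1.9],[0.1,0.0,1.9],[0.1,0.0,1.9]]
[[0.0,0.0,0.0],[0.0,0.0,0.0],[0.0,0.0,-0.01]]
end [ 0.3655 -0.2537  0.0503] [-0.007 -1.    -0.002]
```

>>> carry_out(
  claw=[4, 4, 4, 4, 4],
  delta_pos=[
    [0.1, 0, 1.9],
    [0.1, 0, 1.9],
    [0, 0, 1.9],
    [0, 0, 0],
    [0, 0, 0],
  ],
  angular=[
    [0, 0, 0],
    [0, 0, 0],
    [0, 0, 0],
    [0, 0, 0],
    [0, 0, 0],
  ],
)

```text
clock: 33.7
position: [0.3667, -0.2535, 0.0518]
ee_rot: [-3.141, 0.022, 0.001]
force: [-0.7, 0.8, -1.9]
width: 0.49
gripper_force: 19.9
```

```bash
python3 - <<'E'
from h import *
a=pic('side'); s=arm.observe();print(s['clock'],s['position'],s['width'])
a=a['frame'][:,:,::-1][200:330,220:370]; cv2.imwrite('pics/s13.png',cv2.resize(a,None,fx=4.5,fy=4.5,interpolation=cv2.INTER_CUBIC))
E
```

```text
33.75 [ 0.36699565 -0.25386332  0.05223718] 0.48896926749711817
```

View pics/s13.png

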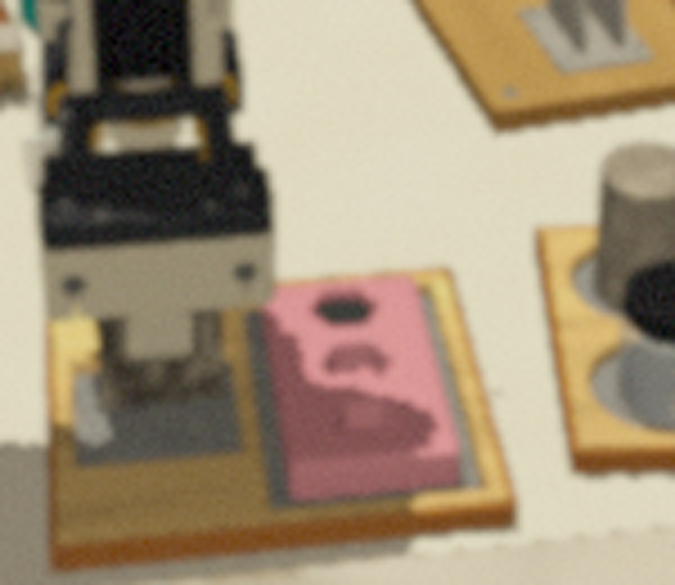

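```bash
python3 - <<'E'
from h import *
p=pic('side')
f=lambda c,r,z: ray(p,(c/4.5+220-.4,r/4.5+200-.4),z).round(4)
print('cube',f(105,405,.031),f(228,395,.031),'pocket',f(75,466,.012),f(242,456,.012))
E
```

```text
cube [ 0.3454 -0.2741  0.031 ] [ 0.39   -0.2753  0.031 ] pocket [ 0.3331 -0.2836  0.012 ] [ 0.3934 -0.2875  0.012 ]
```

Cube should go −3.5 mm in x and −2 mm in y, then down.

>>> carry_out(
  claw=[4, 4, 4, 4, 4],
  delta_pos=[
    [-0.3, 0.2, 0],
    [0, 0, 1],
    [0, 0, 0.8],
    [0, 0, 0.3],
    [0, 0, 0],
  ],
  angular=[
    [0, 0, 0],
    [0, 0, 0],
    [0, 0, 0],
    [0, 0, 0],
    [0, 0, 0],
  ],
)

```text
clock: 34.3
position: [0.3627, -0.2559, 0.03]
ee_rot: [-3.141, 0.024, 0.002]
force: [0.2, -0.6, -2.6]
width: 0.489
gripper_force: 19.9
```

>>> carry_out(
  claw=[4, 4, 4],
  delta_pos=[
    [0, 0, 0.2],
    [0, 0, 0.1],
    [0, 0, 0],
  ],
  angular=[
    [0, 0, 0],
    [0, 0, 0],
    [0, 0, 0],
  ],
)

```text
clock: 34.6
position: [0.3633, -0.2562, 0.0283]
ee_rot: [3.141, -0.024, 0.0]
force: [-1.8, 2.0, 8.1]
width: 0.487
gripper_force: 19.9
```

Floor contact. Release, rise, and back off to look.

>>> carry_out(
  claw=[4, 7, 7, 7, 7, 7, 7, 7, 7, 7, 7, 7],
  delta_pos=[
    [0, 0, 0.1],
    [0, 0, 0],
    [0, 0, 0],
    [0, 0, 0],
    [0, 0, -1],
    [0, 0, -3],
    [0, 0, -4],
    [0, 0, -4],
    [0, 0, -4],
    [0, 0, -4],
    [0, 0, 0],
    [0, 0, 0],
  ],
  angular=[
    [0, 0, 0],
    [0, 0, 0],
    [0, 0, 0],
    [0, 0, 0],
    [0, 0, 0],
    [0, 0, 0],
    [0, 0, 0],
    [0, 0, 0],
    [0, 0, 0],
    [0, 0, 0],
    [0, 0, 0],
    [0, 0, 0],
  ],
)

```text
clock: 35.8
position: [0.3635, -0.2564, 0.2279]
ee_rot: [3.14, -0.024, 0.003]
force: [-0.4, 0.8, -1.7]
width: 0.76
gripper_force: 0.0
```

```bash
python3 - <<'E'
from fit import *
v=[pic('top'),pic('side')]; s=arm.observe();print(s['clock'],s['position'])
for l,q in dict(cast_cube=(.3633,-.256,-.02),mould_hex=(.441,-.2543,-.02),mould_round=(.641,-.243,-.11),cast_cylinder=(.567,-.2026,0),pigment_jar=(.562,-.27,0)).items(): print(l,fit(l,v[1:],q,.005))
a=v[1]['frame'][:,:,::-1][180:330,210:460]; cv2.imwrite('pics/s14.png',cv2.resize(a,None,fx=3.2,fy=3.2,interpolation=cv2.INTER_CUBIC))
E
```

```text
35.9 [ 0.36249866 -0.25584841  0.2260733 ]
cast_cube [(array([ 0.3642, -0.2542, -0.0082]), np.float64(0.962)), (array([ 0.3642, -0.2542, -0.0082]), np.float64(0.962))]
mould_hex None
mould_round [(array([ 0.6427, -0.2403, -0.123 ]), np.float64(0.932)), (array([ 0.6427, -0.2403, -0.123 ]), np.float64(0.932))]
cast_cylinder [(array([ 0.5715, -0.1979,  0.0489]), np.float64(0.684)), (array([ 0.5715, -0.1979,  0.0489]), np.float64(0.684))]
pigment_jar [(array([ 0.5624, -0.2698,  0.052 ]), np.float64(0.873)), (array([ 0.5624, -0.2698,  0.052 ]), np.float64(0.873))]
```

View pics/s14.png

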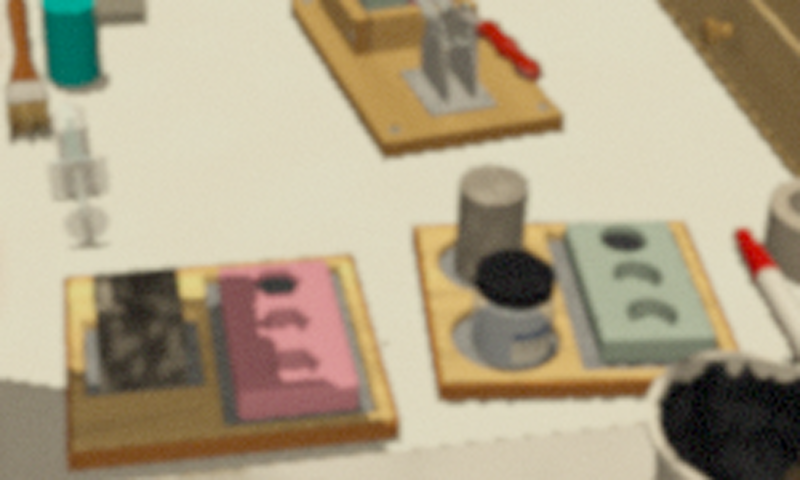

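Both kits are complete: the cube at (140,330) and the pink mould at (290,340) are in the hex board. The cylinder, jar and green mould are seated in the round board.

```bash
python3 -c "
from cell import arm
print(arm.sign_off())"
```

```text
the job is handed in; nothing more can be done
None
```

Both casting kits are made up and the job is handed in at about 36 s on the robot's clock; in the last picture all five items sat down in their pockets, and the sign-off call returned no verdict.

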